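Plug the sensor module into the sloping bench meter

ROBOT

A 7-joint arm with a two-finger parallel gripper is mounted at the origin on the work surface. World frame = base frame: x ahead of the robot, y to its left, z up, the work surface at z = 0. Lengths are in m, angles in rad, forces in N, time in s.
With the tool pointing down it reaches from about 0.4 to 0.85 m from the base axis. Payload 10.4 kg.
Tool frame: the origin (TCP) lies midway between the tips of the shut fingers; the grasp point (between the pads) lies 19 mm behind it; y points along the fingers, x is the direction in which the jaws open and shut, and the axes are right-handed (so a half turn about y gives the same grasp; the last joint's range is limited). The gripper opens to 87 mm and grips with 3 to 60 N. Pads are 19 mm wide; open, the fingers measure 117 mm over their backs; the gripper's body (75 mm by 190 mm) begins 51 mm behind the grasp point.
Start: joints at [1.189, 0.332, -0.065, 1.46, 0.022, 1.35, -0.088], TCP at [0.219, -0.585, 0.202] pointing down, gripper open.
Joint ranges: [-2.6, 2.6], [-0.5, 2.12], [-1.47, 1.34], [0.16, 2.42], [-1.27, 4.41], [0.06, 2.06], [-2.6, 2.6]. Speed limits (rad/s): [2.22, 2.22, 2.79, 2.79, 3.14, 3.14, 3.14].

INTERFACE

Orientations are given as a unit quaternion [x, y, z, w].
In Python, from bench import r gives the robot as it stands. The module is installed in compiled form; this text tells all that it offers.
- The arm moves only by the tool arm_command, never from a script. Its argument "deltas" is one flat list of numbers, 6 for each row, row after row: the shift along the tool's x, y, z in m, then the turn, a rotation vector about the tool's x, y, z in degrees. In form: [tx, ty, tz, ax, ay, az, tx, ty, tz, ax, ay, az, ...]. A call has 1 to 8 rows; each row is the pose to reach, as a shift and turn from the pose commanded when the call began, along the tool's axes at that moment; what a row does not reach only later rows make up. A row lasts 1/8 s, in which the tool goes at most 62.5 mm and 10.7 degrees, less where a joint would pass 70% of its speed; a pose out of reach is approached as far as the arm can. A call with a gripper value outside its range is refused whole. "hand" is the opening, from 0 (shut) to 1 (fully open), set as the call begins (left out, the last holds). The fingers move at their own pace and stop on an object; "grip_force" is the grip in N (left out, the last holds). Time passes only in rows, so rows that repeat a pose let the fingers close. It gives the time, the measured TCP pose, the force and the opening at its end, in the units of the state.
- r.read_state(): the state, without advancing time (a new reading comes with each control period).
- r.camera(name): name is "scene" or "top"; returns a dict with "image" (480x640x3 uint8, red, green, blue), "intrinsics" (3x3 intrinsics, pixels), "k1" (the pictures are not rectified: a ray, as slopes to the right and down, at radius r is drawn at 1 + k1 r^2 times it, then the intrinsics apply), "world_from_camera" (4x4, takes a point from camera to world coordinates). Camera axes: x right, y down, z forward; pixel columns grow to the right and rows downward; lengths in m; the calibration is good to about 2 mm. A picture is of the moment at which its call begins. There is no depth.
- r.close_job(): hands the job in, once; it reports no verdict.
Trained networks look in a picture, given as the dict that the camera call returned (one of the last four; its "shot" number tells which), for a name from the list of things; names that differ only in an ending like _2 or _b are one class to them, and where a whole thing is asked for, a point or a joint stands for the part that bears it (a point fixed in the world has none). Each returns a list of dicts, best first, with "conf" (0 to 1); they miss things now and then, are a little off and sometimes report something else, mostly with a low value. They report only what shows in the picture. A call takes as long as a camera call. They do not tell look-alikes from the thing itself.
- r.boxes_of(picture, query): "centre" ([row, column] in pixels, amid what is visible of it).
- r.regions_of(picture, query): "region" (480x640 bool, what is visible of it) and "centre" ([row, column] in pixels, amid what is visible of it).
The state is a dict: "time": time; "joint_positions": joint angles; "joint_vel": joint speeds; "joint_torque": joint torques, N m; "ee_pos": TCP position; "eef_rot": TCP orientation; "ft_force": force on the tool from outside, world axes, zero at the start; "torque": the same for the moment, N m; "width": finger opening in m.
Only numpy, scipy, OpenCV 4.12 (cv2) and the standard library are available. Lean on these libraries where they do the work, as an engineer would, in place of code of your own. Each camera call takes 0.05 s, during which the arm holds its last target.

TASK

The meter's sensor module is sunk in its storage dock: press the dock's ejector lever all the way down so the module rises, then take the module out and plug it, foot first, into the socket in the meter's sloping deck until it is fully home with its head flat on the deck, and let go of it. Leave the bottle, the beaker and the jar standing where they are.

Things in the scene. Friction and masses are not known exactly. Their poses are not given: they have to be found in the camera images.
- module: Sensor module, stepped block 80 mm tall, 0.17-0.35 kg: cream head 70 (x) x 40 (y) mm, z 35 to 80 mm, over a black plug foot 50 (x) x 28 (y) mm, z 0 to 35 mm, both centred. Origin: centre of the foot's underside; z up through the head. A half turn about z changes nothing. Starts upright in the dock, origin 14 mm above the bench, x along the dock's x; after ejecting, grasp the head across its 40 mm.
- module_top (a point): Centre of the module head's top face, 80 mm from the module's origin along its z. It starts only 2 mm above the dock's rim (too little to grasp); with the lever fully down it has risen 34 mm and stands 36 mm above the rim.
- dock: Fixed grey storage dock, walls 109 (x) x 67 (y) mm, 92 mm tall, on a 130 x 100 mm foot plate. Origin: centre of the underside, on the bench; z up. Its top has an open centred pocket 73 (x) x 43 (y) mm, where the module stands on a lift plate with 1.5 mm play a side. The ejector lever sticks out of its -x end, towards the robot.
- lever_pad (a point): Centre of the top face of the lever's black press pad (34 x 44 x 8 mm). It starts 100 mm above the bench, 140 mm to the -x side of the dock's origin, and ends 53 mm above the bench, 145 mm to the -x side: press straight down 47 mm. The pad slopes 17 degrees down towards the dock at the start, as much the other way when down. Hinge: 66 mm to the -x side, 70 mm high.
- eject_lever (a joint): Ejector lever angle, rad: 0 at the start (up, module sunk), 0.6 fully down against a hard stop (module raised 34 mm; 57 mm per rad). Takes 6 to 10 N at the pad, has friction and stays where it is left.
- socket: Rectangular socket in the meter's deck: 53 (x) x 31 (y) mm, 40 mm deep, 4 mm lead-in chamfer. Origin: centre of the mouth, on the deck, 100 mm above the bench. z points out of the hole, square to the deck, leaning 30 degrees from vertical to the meter's -x side; x runs up the slope. Module x goes along socket x, either way round; home: head on the deck, module origin at z = -35 mm.
- meter: Fixed cream bench meter, 224 (x) x 184 (y) mm; grey deck sloping up at 30 degrees from 65 mm high at its -x edge (turned to the robot's right or right front) to 186 mm at its back, dark blank screen on the upper part, thin dark line around the socket. Origin: centre of the underside, on the bench; z up. Socket centre 44 mm to the -x side. Meter and dock stand left and right, either way round.
- reagent_bottle: Bystander: amber bottle, 68 mm across, 150 mm tall, origin at the centre of its underside, z up.
- beaker: Bystander: glass beaker, 70 mm across, 90 mm tall, origin at the centre of its underside, z up.
- sample_jar: Bystander: white jar, 60 mm across, 80 mm tall, origin at the centre of its underside, z up.
Not all that is in view belongs to the job. What is shaped like the module but red is not meant.

How it is judged:
By the outcome, as a careful person would: the job done as asked, in the order asked, and still so for the second after the job is handed in, with the robot touching nothing.
It also fails if it takes over 64 s, if anything falls off the work surface, if the arm or the gripper's body presses on something with over 40 N, if the wrist force passes 120 N, or if a joint passes its speed limit or range.

## Working session

There is one attempt and no reset: what is moved stays moved. The work goes in short steps, Python scripts to look and compute and a tool call to move; the robot and the scene stay as the last step left them, time stands still between calls to the robot, and variables do not carry over. Pictures are saved under pics/ and viewed, and the job is handed in when it is done.

Besides the shell and the picture viewer there is one more tool, called after "Request:" as name(argument=value, ...) on one line, values as JSON. arm_command: Moves the arm, as the interface text tells. Its arguments: {"type":"object","properties":{"deltas":{"type":"array","items":{"type":"number"}},"hand":{"type":"number"},"grip_force":{"type":"number"}},"required":["deltas"]}

```bash
mkdir -p pics
python3 - <<'E'
from bench import r
import cv2,numpy as np
s=r.read_state()
for k,v in s.items(): print(k,np.round(v,4))
for n in("scene","top"):
    c=r.camera(n); cv2.imwrite(f"pics/{n}0.png",c["image"][:,:,::-1]); print(n,c["intrinsics"],c["k1"],np.round(c["world_from_camera"],4))
    for q in ("module","dock","lever_pad","socket","meter","reagent_bottle","beaker","sample_jar","module_top"):
        try: print(q,[(np.round(b["centre"],1),round(b["conf"],2)) for b in r.boxes_of(c,q)])
        except Exception as e: print(q,e)
E
```

```text
time 0.0
joint_positions [ 1.1894  0.3329 -0.0647  1.461   0.0216  1.3499 -0.0885]
joint_vel [-0.0011  0.0011 -0.0003  0.0012  0.0009 -0.0014  0.0013]
joint_torque [-1.00000e-03 -6.23246e+01  2.41000e-02 -3.89891e+01 -6.15000e-02
  3.98000e-02  2.00000e-04]
ee_pos [ 0.2193 -0.5848  0.2015]
eef_rot [-0.5809  0.4032 -0.4023  0.5815]
ft_force [-0.5628 -0.0725 -1.0073]
torque [ 0.0136  0.0149 -0.0315]
width 0.0868
scene [[456.30801554   0.         317.17276399]
 [  0.         456.30801554 242.49169566]
 [  0.           0.           1.        ]] -0.12028313338334554 [[ 0.0029  0.8137 -0.5813  0.9802]
 [ 0.9999 -0.0119 -0.0115  0.0165]
 [-0.0163 -0.5812 -0.8136  0.7094]
 [ 0.      0.      0.      1.    ]]
module [(array([372.2, 445.1]), 0.9), (array([268.5, 442.2]), 0.88)]
dock [(array([288.5, 430.1]), 0.97)]
lever_pad [(array([207.6, 423.2]), 0.58)]
socket [(array([205.8, 419.2]), 0.33), (array([255., 321.]), 0.28)]
meter [(array([264.9, 183.7]), 0.56), (array([287.5, 429.5]), 0.49)]
reagent_bottle [(array([336.6, 316.9]), 0.66)]
beaker [(array([184.1, 311.3]), 0.74)]
sample_jar []
module_top [(array([370.6, 445.8]), 0.7), (array([264. , 443.9]), 0.64)]
top [[529.81579105   0.         320.0815667 ]
 [  0.         529.81579105 241.12679776]
 [  0.           0.           1.        ]] -0.06532612292606889 [[-0.011  -0.9824  0.1862  0.4142]
 [-0.9997  0.0065 -0.0248  0.0116]
 [ 0.0232 -0.1865 -0.9822  0.8463]
 [ 0.      0.      0.      1.    ]]
module [(array([124.7, 190.2]), 0.87), (array([217.4, 170.7]), 0.62)]
dock [(array([244.3, 187. ]), 0.65), (array([260., 309.]), 0.45)]
lever_pad [(array([308.3, 181. ]), 0.58), (array([159.1, 315.1]), 0.25)]
socket [(array([227.3, 478.6]), 0.83)]
meter [(array([233.5, 469.5]), 0.71)]
reagent_bottle [(array([159.5, 314.7]), 0.68)]
beaker [(array([366.9, 317. ]), 0.72)]
sample_jar [(array([261.7, 306.3]), 0.89)]
module_top [(array([125.8, 190.1]), 0.79), (array([220.4, 171.3]), 0.72)]
```

View pics/scene0.png

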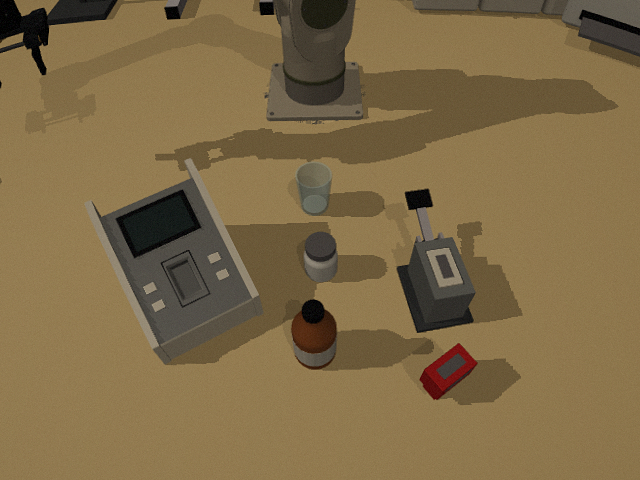

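View pics/top0.png

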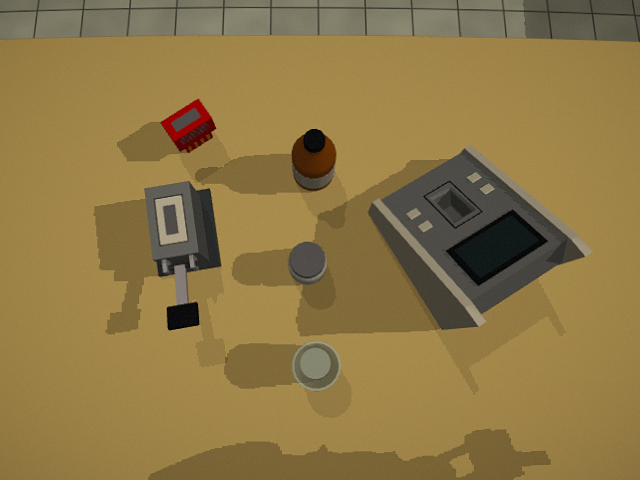

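The top view shows the dock on the left (robot's +y) with its lever towards the robot, and the pad at about (183,316). The meter is on the right, with the socket near (453,205). The red block at (190,125) is the decoy. Next I'll zoom in to pick out corners.

Run:
```python
import cv2
t=cv2.imread("pics/top0.png");s=cv2.imread("pics/scene0.png")
def crop(im,x,y,w,h,k,n):
    c=cv2.resize(im[y:y+h,x:x+w],None,fx=k,fy=k,interpolation=cv2.INTER_CUBIC)
    c=cv2.convertScaleAbs(c,alpha=1.5,beta=20)
    for i in range(0,w,10): cv2.putText(c,str(x+i),(i*k,8),0,.3,(0,0,255),1); cv2.line(c,(i*k,10),(i*k,16),(0,0,255),1)
    for j in range(0,h,10): cv2.putText(c,str(y+j),(0,j*k+4),0,.3,(0,0,255),1)
    cv2.imwrite("pics/"+n,c)
crop(t,410,165,85,75,8,"c1.png")
crop(s,145,235,80,80,7,"c2.png")
crop(t,135,175,95,75,8,"c3.png")
crop(s,390,180,90,75,8,"c4.png")
```

```text
(no output)
```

View pics/c1.png

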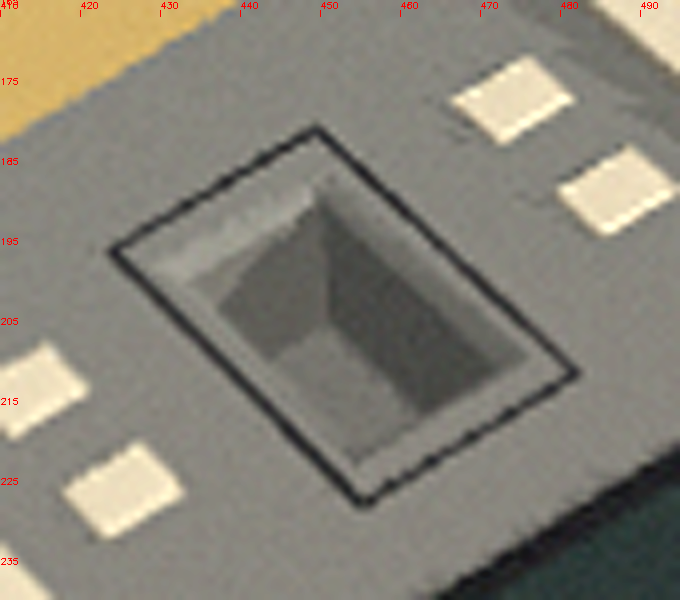

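View pics/c2.png

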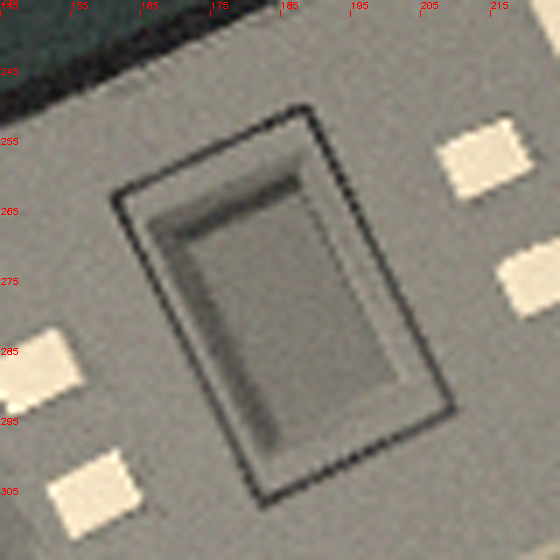

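View pics/c3.png

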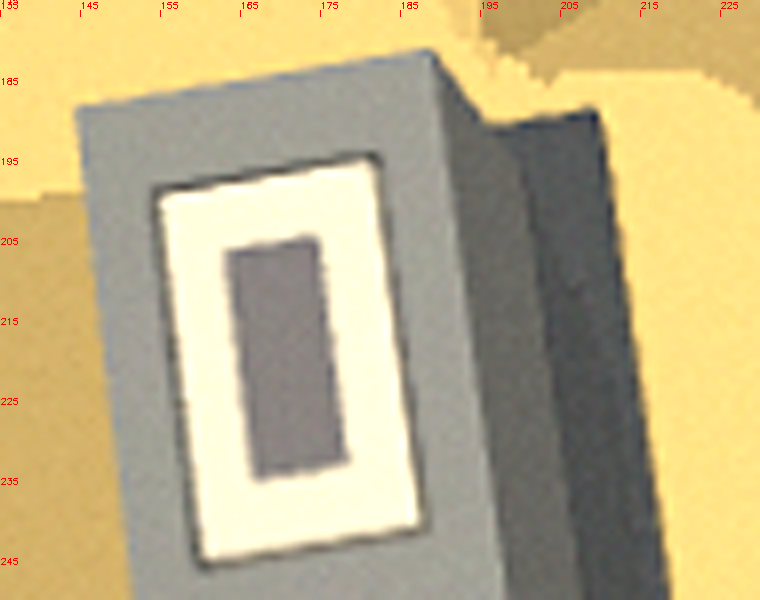

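View pics/c4.png

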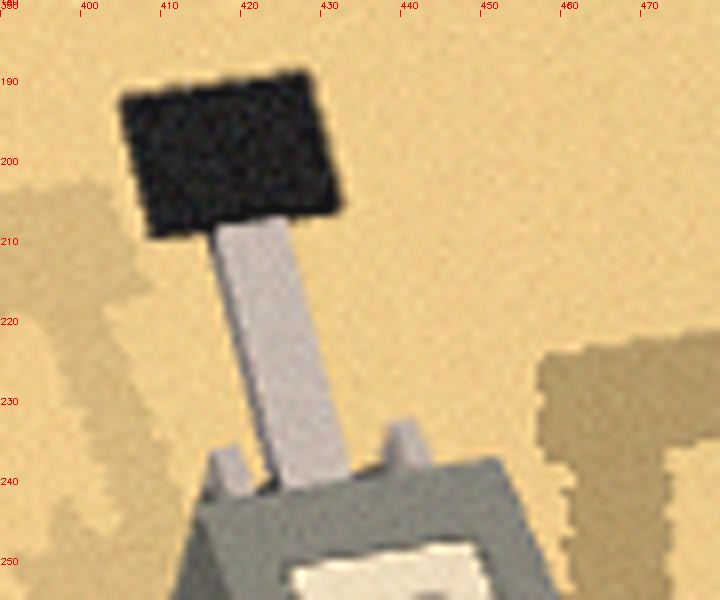

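Run:
```python
import cv2
t=cv2.imread("pics/top0.png");s=cv2.imread("pics/scene0.png")
def crop(im,x,y,w,h,k,n):
    c=cv2.resize(im[y:y+h,x:x+w],None,fx=k,fy=k,interpolation=cv2.INTER_CUBIC)
    c=cv2.convertScaleAbs(c,alpha=1.5,beta=20)
    for i in range(0,w,10): cv2.putText(c,str(x+i),(i*k,8),0,.3,(0,0,255),1)
    for j in range(0,h,10): cv2.putText(c,str(y+j),(0,j*k+4),0,.3,(0,0,255),1)
    cv2.imwrite("pics/"+n,c)
crop(s,400,230,80,70,8,"c5.png")
crop(t,140,245,90,90,6,"c6.png")
```

```text
(no output)
```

View pics/c5.png

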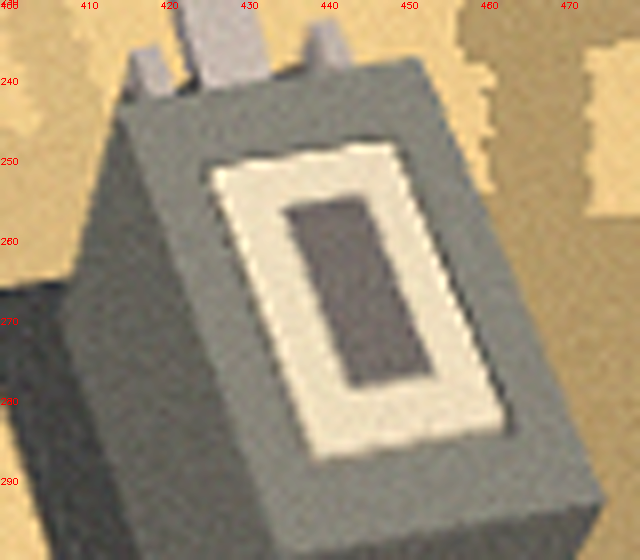

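View pics/c6.png

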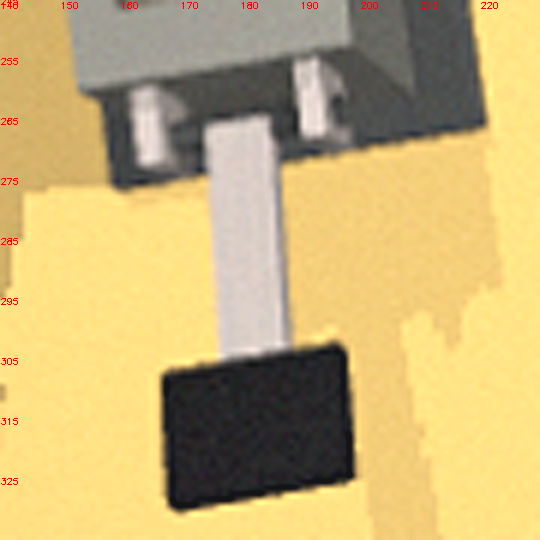

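```bash
cat > h.py <<'E'
import numpy as np,cv2,json
from scipy.optimize import least_squares
from scipy.spatial.transform import Rotation as R
def cal():
    from bench import r
    d={}
    for n in("scene","top"):
        c=r.camera(n); d[n]=dict(K=np.array(c["intrinsics"]).tolist(),k=float(c["k1"]),T=np.array(c["world_from_camera"]).tolist())
    json.dump(d,open("cal.json","w"))
def C(n):
    d=json.load(open("cal.json"))[n]; return np.array(d["K"]),d["k"],np.array(d["T"])
def ray(n,px):
    K,k,T=C(n); u=cv2.undistortPoints(np.array([[px]],float),K,np.array([k,0,0,0.]))[0,0]
    d=T[:3,:3]@np.array([u[0],u[1],1]); return T[:3,3],d/np.linalg.norm(d)
def proj(n,P):
    K,k,T=C(n); P=np.atleast_2d(P); W=np.linalg.inv(T)
    return cv2.projectPoints(P.astype(float),cv2.Rodrigues(W[:3,:3])[0],W[:3,3],K,np.array([k,0,0,0.]))[0][:,0]
def cp(o,k,pts): return np.array(o)+(np.array(pts,float)+.5)/k-.5
def tri(a,b):
    A=[];B=[]
    for n,p in(("top",a),("scene",b)):
        o,d=ray(n,p);M=np.eye(3)-np.outer(d,d);A.append(M);B.append(M@o)
    x=np.linalg.solve(sum(A),sum(B)); 
    return x,[np.linalg.norm(M@x-m) for M,m in zip(A,B)]
def onz(n,p,z):
    o,d=ray(n,p); return o+d*(z-o[2])/d[2]
E
cat > m.py <<'E'
from h import *
def fr(q): 
    return {k:v for k,v in q}
print("socket line corners lo+y,lo-y,hi-y,hi+y")
st=cp((410,165),8,[(116,251),(317,130),(575,374),(363,502)]); ss=cp((145,235),7,[(455,408),(264,502),(117,197),(307,109)])
mt=cp((135,175),8,[(158,195),(377,160),(425,523),(203,560)]); ms=cp((400,230),8,[(503,430),(317,460),(212,170),(393,145)])
pt=cp((140,245),6,[(163,371),(344,345),(355,478),(172,510)]); ps=cp((390,180),8,[(342,210),(150,238),(122,97),(308,70)])
for nm,t,s in(("sock",st,ss),("mod",mt,ms),("pad",pt,ps)):
    X=[]
    for a,b in zip(t,s):
        x,e=tri(a,b); X.append(x); print(nm,np.round(x*1e3,1),np.round(np.array(e)*1e3,1))
    X=np.array(X); print(" centre",np.round(X.mean(0)*1e3,1),"sides",np.round([np.linalg.norm(X[i]-X[(i+1)%4])*1e3 for i in range(4)],1))
    if nm=="sock":
        xd=(X[2]+X[3]-X[0]-X[1]); yd=X[0]+X[3]-X[1]-X[2]
        xd/=np.linalg.norm(xd);yd/=np.linalg.norm(yd);print(" x",xd,"y",yd,"z",np.cross(xd,yd))
        print(" yaw",np.degrees(np.arctan2(xd[1],xd[0])),np.degrees(np.arctan2(-yd[0],yd[1])),"slope",np.degrees(np.arcsin(xd[2])))
    if nm!="sock":
        xd=X[0]+X[1]-X[2]-X[3]; yd=X[0]+X[3]-X[1]-X[2]
        print(" yaw",np.degrees(np.arctan2(xd[1],xd[0])),np.degrees(np.arctan2(-yd[0],yd[1])))
# fits with known heights
def fit(model,t,s,p0):
    def f(p):
        P=model(p); return np.r_[(proj("top",P)-t).ravel(),(proj("scene",P)-s).ravel()]
    o=least_squares(f,p0,x_scale=[.01,.01,.05]+[.01]*(len(p0)-3)); return o.x,np.abs(o.fun).max(),f(o.x).reshape(2,4,2).mean(1)
def modmodel(p,z=.094,a=.035,b=.02):
    c,s=np.cos(p[2]),np.sin(p[2]);L=np.array([(a,b),(a,-b),(-a,-b),(-a,b)])
    return np.c_[L@np.array([[c,s],[-s,c]])+p[:2],np.full(4,z)]
print("mod fit",fit(modmodel,mt,ms,[.42,.28,.1]))
def sock(p):
    Rm=R.from_euler("z",p[2])*R.from_euler("y",-30,degrees=True)
    a,b=p[3],p[4]; hs=1 # lo = -x ; +y world side is -y local if yaw ~180
    L=np.array([(-a,-b,0),(-a,b,0),(a,b,0),(a,-b,0)]); return Rm.apply(L)+np.array([p[0],p[1],.1])
print("sock fit",fit(sock,st,ss,[.45,-.25,np.pi+.4,.037,.025]))
E
python3 -c "import h;h.cal()"; python3 m.py
```

```text
socket line corners lo+y,lo-y,hi-y,hi+y
sock [ 627.3 -164.2   81.5] [0.8 0.8]
sock [ 651.1 -204.4   81.3] [0.5 0.5]
sock [ 594.  -237.9  119. ] [0.5 0.5]
sock [ 570.6 -197.8  119.4] [0.5 0.5]
 centre [ 610.8 -201.1  100.3] sides [46.7 76.2 46.4 76. ]
 x [-0.74795897 -0.44036245  0.49662692] y [-0.50607243  0.8624718   0.00575197] z [-0.43085967 -0.24702695 -0.86794881]
 yaw -149.5124592277254 30.403124932022934 slope 29.777088461402595
mod [621.8 235.7  92.7] [0.2 0.2]
mod [628.2 196.5  93.1] [1.1 1.1]
mod [560.  185.1  93.9] [1.2 1.2]
mod [553.6 224.7  92.9] [0.6 0.6]
 centre [590.9 210.5  93.1] sides [39.7 69.1 40.1 69.1]
 yaw 9.363404843287828 9.175330512031042
pad [464.4 210.6  94.4] [0.5 0.5]
pad [470.4 168.   92.7] [0. 0.]
pad [439.  163.1 103.7] [0.8 0.8]
pad [431.9 205.5 104.2] [1.2 1.2]
 centre [451.4 186.8  98.8] sides [43.1 33.7 42.9 34.4]
 yaw 8.865059825555592 8.737603057260683
mod fit (array([0.59098079, 0.21020118, 0.16149213]), np.float64(0.9319152644985138), array([[-0.5010027 , -0.23989982],
       [-0.56122535, -0.18109889]]))
sock fit (array([ 0.61073408, -0.20117369,  3.67336866,  0.03810128,  0.0232382 ]), np.float64(0.5595843554772273), array([[-0.36125979,  0.12626457],
       [-0.39230925,  0.05429881]]))
```

Both views agree. The socket is at (0.611,-0.201,0.100) with yaw 210.5°, and the fitted slope of 29.8° matches the stated 30°. The module is at (0.591,0.210) with yaw 9.2° and a 69x40 head. The pad is at about (0.452,0.187,0.099). All of these match the stated sizes.

```bash
cat >> h.py <<'E'
def Rtool(ydir,xdir):
    y=np.array(ydir,float);y/=np.linalg.norm(y);x=np.array(xdir,float);x-=y*(x@y);x/=np.linalg.norm(x)
    return R.from_matrix(np.c_[x,y,np.cross(x,y)])
def state():
    from bench import r
    return r.read_state()
def delta(p,Rt,s=None,p0=None,R0=None):
    if p0 is None:
        s=s or state(); p0=np.array(s["ee_pos"]);R0=R.from_quat(s["eef_rot"])
    d=R0.inv().apply(np.array(p)-p0); a=(R0.inv()*Rt).as_rotvec(degrees=True)
    return np.round(d,4),np.round(a,2)
yd=np.radians(9.25); ys=3.6734
dx=np.array([np.cos(yd),np.sin(yd),0]);dy=np.array([-np.sin(yd),np.cos(yd),0])
SR=R.from_euler("z",ys)*R.from_euler("y",-30,degrees=True)
S0=np.array([.6107,-.2012,.1])
DK=np.array([.591,.2102,0])
E
python3 - <<'E'
from h import *
s=state(); R0=R.from_quat(s["eef_rot"]);print(np.round(R0.as_matrix(),3))
print(proj("top",[[.4,.02,0]]))
for sg in(1,-1):
    Rt=Rtool([0,0,-1],sg*dy)
    print(sg,delta([.43,-.25,.30],Rt),delta([.450,.187,.16],Rt))
    print("meter",delta([.6,-.2,.3],Rtool(-SR.as_matrix()[:,2],sg*-SR.as_matrix()[:,1])))
print(SR.as_matrix())
for n,z in(("beaker",0.09),("sample_jar",.08),("reagent_bottle",.15)):
    px={"beaker":(316,364),"sample_jar":(307.5,257),"reagent_bottle":(314,140)}[n]; print(n,onz("top",px,z))
E
```

```text
[[ 0.351  0.     0.936]
 [-0.936 -0.     0.351]
 [ 0.    -1.     0.   ]]
[[302.33805784 350.69397816]]
1 (array([-0.24  , -0.0977,  0.3148]), array([ 1.0000e-02, -1.6869e+02,  0.0000e+00])) (array([-0.6421,  0.0422,  0.487 ]), array([ 1.0000e-02, -1.6869e+02,  0.0000e+00]))
meter (array([-0.2271, -0.0977,  0.4916]), array([  3.81, 164.57, -44.1 ]))
-1 (array([-0.24  , -0.0977,  0.3148]), array([-0.000e+00,  1.131e+01,  1.000e-02])) (array([-0.6421,  0.0422,  0.487 ]), array([-0.000e+00,  1.131e+01,  1.000e-02]))
meter (array([-0.2271, -0.0977,  0.4916]), array([-29.92,  -9.69,  -2.59]))
[[-0.74642036  0.50709191  0.43094599]
 [-0.43915447 -0.86189199  0.25354595]
 [ 0.5         0.          0.8660254 ]]
beaker [3.82996806e-01 1.43009504e-04 9.00000000e-02]
sample_jar [0.53598116 0.01094548 0.08      ]
reagent_bottle [0.68949652 0.00092278 0.15      ]
```

Request:
arm_command(deltas=[-0.06, -0.03, 0.08, 0, 3, 0, -0.12, -0.06, 0.16, 0, 6, 0, -0.18, -0.08, 0.24, 0, 9, 0, -0.24, -0.098, 0.315, 0, 11.3, 0, -0.34, -0.098, 0.36, 0, 11.3, 0, -0.44, -0.098, 0.4, 0, 11.3, 0, -0.54, -0.05, 0.45, 0, 11.3, 0, -0.642, 0.0, 0.487, 0, 11.3, 0], hand=0, grip_force=30)

```text
time: 2.1
ee_pos: [0.4055, -0.1384, 0.264]
eef_rot: [-0.539, 0.457, -0.459, 0.539]
ft_force: [0.9, 1.0, -0.4]
width: 0.015
```

Run:
```python
from h import *
s=state(); print(s["time"],s["ee_pos"],s["width"],s["ft_force"],np.round(s["joint_positions"],2)); print(delta([.450,.187,.13],Rtool([0,0,-1],-dy)))
```

```text
2.1 [ 0.40546249 -0.13843832  0.26399283] 0.014964120841541056 [ 0.91986327  0.98139489 -0.36201375] [ 0.72 -0.12 -0.45  1.82 -0.05  1.43 -1.13]
(array([-0.3142,  0.1337,  0.0962]), array([-0.08,  0.03,  0.07]))
```

Request:
arm_command(deltas=[-0.06, 0.02, 0.02, 0, 0, 0, -0.12, 0.03, 0.04, 0, 0, 0, -0.18, 0.04, 0.06, 0, 0, 0, -0.24, 0.06, 0.08, 0, 0, 0, -0.314, 0.08, 0.096, 0, 0, 0, -0.314, 0.1, 0.096, 0, 0, 0, -0.314, 0.134, 0.096, 0, 0, 0, -0.314, 0.134, 0.096, 0, 0, 0])

```text
time: 3.1
ee_pos: [0.4477, 0.1844, 0.1279]
eef_rot: [0.54, -0.459, 0.457, -0.538]
ft_force: [0.6, -0.5, 0.9]
width: 0.0004
```

Run:
```python
from h import *
s=state(); print(s["time"],s["ee_pos"],s["width"],s["ft_force"],np.round(s["joint_positions"],2)); print(delta([.450,.187,.06],Rtool([0,0,-1],-dy)))
```

```text
3.1 [0.44765726 0.18441755 0.12787297] 0.00038208791573965037 [ 0.56809746 -0.46612882  0.86340669] [ 0.34  0.17 -0.88  1.88  0.14  1.16 -2.  ]
(array([-0.0022,  0.0679,  0.003 ]), array([0.23, 0.05, 0.01]))
```

Request:
arm_command(deltas=[-0.002, 0.012, 0.003, 0, 0, 0, -0.002, 0.022, 0.003, 0, 0, 0, -0.002, 0.03, 0.003, 0, 0, 0, -0.002, 0.037, 0.003, 0, 0, 0, -0.002, 0.044, 0.003, 0, 0, 0, -0.002, 0.05, 0.003, 0, 0, 0, -0.002, 0.056, 0.003, 0, 0, 0, -0.002, 0.062, 0.003, 0, 0, 0])

```text
time: 4.1
ee_pos: [0.4515, 0.1875, 0.0676]
eef_rot: [0.539, -0.458, 0.458, -0.539]
ft_force: [-4.5, -1.5, 8.3]
width: 0.0005
```

Request:
arm_command(deltas=[0, 0.004, 0, 0, 0, 0, 0, 0.007, 0, 0, 0, 0, 0, 0.01, 0, 0, 0, 0])

```text
time: 4.47
ee_pos: [0.4508, 0.1874, 0.0574]
eef_rot: [0.539, -0.458, 0.458, -0.538]
ft_force: [-7.9, -1.5, 8.1]
width: 0.0005
```

Request:
arm_command(deltas=[0, 0.002, 0, 0, 0, 0, 0, 0.004, 0, 0, 0, 0])

```text
time: 4.72
ee_pos: [0.4506, 0.1873, 0.0534]
eef_rot: [0.54, -0.458, 0.458, -0.538]
ft_force: [-8.1, -1.3, 9.0]
width: 0.0007
```

Request:
arm_command(deltas=[0, 0.001, 0, 0, 0, 0, 0, 0.002, 0, 0, 0, 0])

```text
time: 4.97
ee_pos: [0.4506, 0.1873, 0.0514]
eef_rot: [0.54, -0.458, 0.458, -0.538]
ft_force: [-8.2, -1.7, 8.8]
width: 0.0006
```

Request:
arm_command(deltas=[0, 0.001, 0, 0, 0, 0, 0, 0.002, 0, 0, 0, 0])

```text
time: 5.22
ee_pos: [0.4507, 0.1873, 0.0495]
eef_rot: [0.539, -0.458, 0.458, -0.538]
ft_force: [-7.1, -1.9, 8.6]
width: 0.0005
```

Run:
```python
from bench import r
import cv2
for n in("scene",):
    c=r.camera(n); cv2.imwrite(f"pics/{n}1.png",cv2.resize(c["image"][160:320,360:520,::-1],None,fx=3.7,fy=3.7,interpolation=cv2.INTER_CUBIC))
```

```text
(no output)
```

View pics/scene1.png

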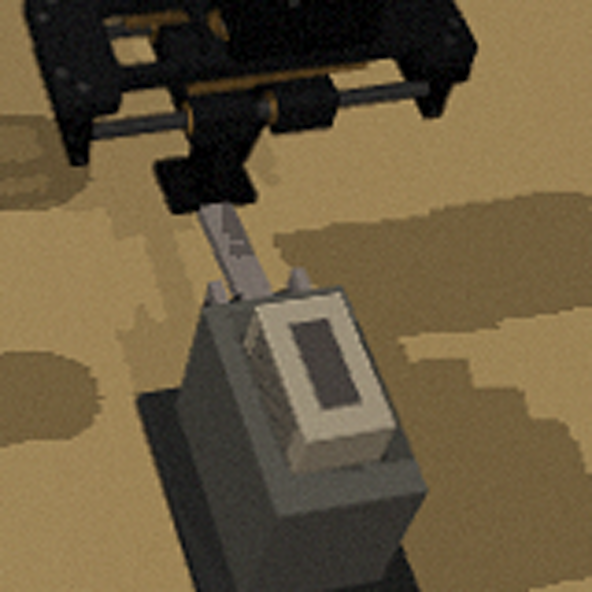

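The module is well up, but the force is still just lever friction with no hard stop yet, so I'll keep pressing.

Request:
arm_command(deltas=[0, 0.001, 0, 0, 0, 0, 0, 0.002, 0, 0, 0, 0])

```text
time: 5.52
ee_pos: [0.4508, 0.1873, 0.0475]
eef_rot: [0.539, -0.458, 0.458, -0.538]
ft_force: [-7.0, -1.0, 8.5]
width: 0.0005
```

Request:
arm_command(deltas=[0, 0.001, 0, 0, 0, 0, 0, 0.002, 0, 0, 0, 0])

```text
time: 5.78
ee_pos: [0.4509, 0.1874, 0.0455]
eef_rot: [0.539, -0.458, 0.458, -0.538]
ft_force: [-6.4, -0.8, 8.5]
width: 0.0002
```

Run:
```python
from bench import r
import cv2
c=r.camera("scene"); cv2.imwrite("pics/s2.png",cv2.resize(c["image"][180:290,390:490,::-1],None,fx=6,fy=6,interpolation=cv2.INTER_CUBIC))
c=r.camera("top"); cv2.imwrite("pics/t2.png",cv2.resize(c["image"][170:340,100:260,::-1],None,fx=4,fy=4,interpolation=cv2.INTER_CUBIC))
```

```text
(no output)
```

View pics/s2.png

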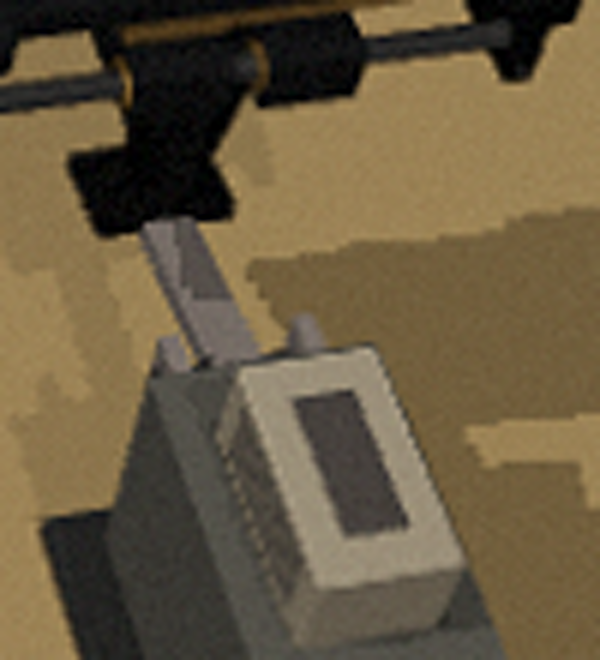

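View pics/t2.png

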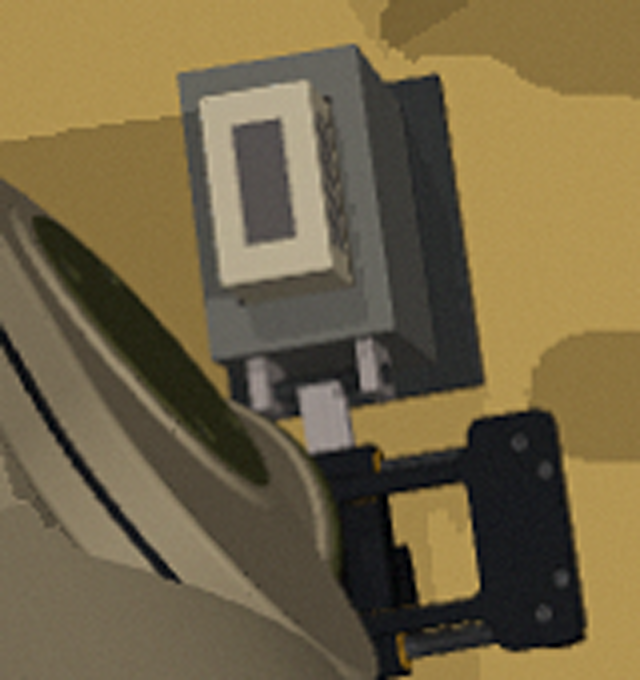

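```bash
cat > m2.py <<'E'
from m import *
E
python3 - <<'E' 2>/dev/null | tail -3
import sys; sys.argv=['x']
from m import *
t=cp((100,170),4,[(200,97),(310,80),(333,270),(222,288)]); s=cp((390,180),6,[(463,562),(320,588),(235,368),(378,347)])
X=np.array([tri(a,b)[0] for a,b in zip(t,s)]); print(np.round(X,4).tolist(),X.mean(0))
print(fit(lambda p:modmodel(p[:3],p[3]),t,s,[.59,.21,.16,.12]))
E
```

```text
[[0.6214, 0.2347, 0.1219], [0.6277, 0.1966, 0.1207], [0.5589, 0.1854, 0.1202], [0.5528, 0.2245, 0.1204]] [0.59018235 0.21030168 0.12080967]
(array([0.59017113, 0.21023622, 0.15974208, 0.12067775]), np.float64(1.1193339432467724), array([[-0.6245206 , -0.03491419],
       [-0.69721345,  0.11391183]]))
```

The module top is at about 0.122 m, so it has risen about 28 of 34 mm and the lever is not down yet. I'll keep pressing with an eye on the force.

Request:
arm_command(deltas=[0, 0.0015, 0, 0, 0, 0, 0, 0.003, 0, 0, 0, 0])

```text
time: 6.12
ee_pos: [0.4511, 0.1874, 0.0426]
eef_rot: [0.539, -0.458, 0.458, -0.538]
ft_force: [-5.1, -0.8, 9.0]
width: 0.0005
```

Request:
arm_command(deltas=[0, 0.001, 0, 0, 0, 0, 0, 0.002, 0, 0, 0, 0])

```text
time: 6.38
ee_pos: [0.4513, 0.1874, 0.0407]
eef_rot: [0.539, -0.458, 0.458, -0.538]
ft_force: [-4.9, -1.4, 7.3]
width: 0.0006
```

Run:
```python
from bench import r
import cv2,numpy as np
c=r.camera("scene"); im=cv2.convertScaleAbs(c["image"][180:250,390:460,::-1],alpha=3.0,beta=20); cv2.imwrite("pics/s3.png",cv2.resize(im,None,fx=8,fy=8,interpolation=cv2.INTER_CUBIC))
```

```text
(no output)
```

View pics/s3.png

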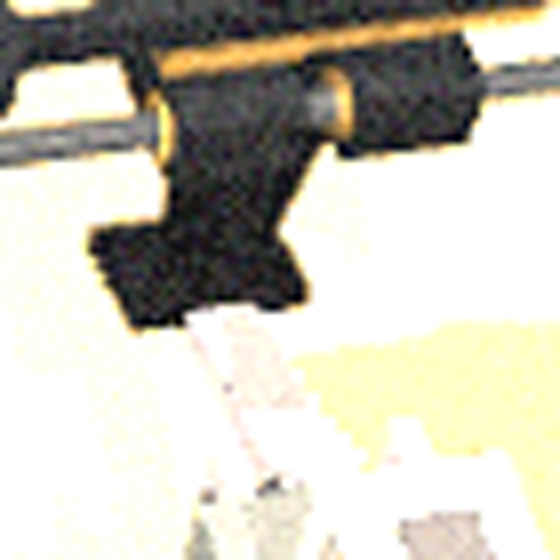

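Run:
```python
from h import *
s=state();p=np.array(s["ee_pos"]);print(p,s["width"])
q=proj("scene",[p]);print((q-[390,180]+.5)*8-.5)
print(s["ft_force"],s["torque"],s["joint_torque"])
# pad centre at angle th
for th in(0,.3,.4,.5,.6):
    a=-.3+th
    h=DK-dx*.066+[0,0,.070]
    # pad centre rel hinge at th=0: 74 out, 30 up
    x,z=.074,.030
    c,sn=np.cos(th),np.sin(th); X=x*c+z*sn; Z=-x*sn+z*c
    P=h-dx*X+[0,0,Z]
    u=lambda i:-dx*np.cos(.3-th)+np.array([0,0,np.sin(.3-th)])
    e=u(0)
    C_=[P-e*.017+dy*.022,P-e*.017-dy*.022,P+e*.017-dy*.022,P+e*.017+dy*.022]
    print(th,np.round(P,4),np.round((proj("scene",C_)-[390,180]+.5)*8-.5).tolist())
```

```text
[0.45133796 0.18743853 0.04060615] 0.0006535055711454519
[[190.74634521 316.65356835]]
[-3.83882262 -1.34316675  7.80183213] [-0.16034999  1.05909847 -0.04499188] [ 4.06095078e-01 -4.05324662e+01 -6.80320099e+00 -3.22020650e+01
  6.31245989e-01 -1.40122969e+00  1.25632732e-02]
0 [0.4528 0.1877 0.1   ] [[347.0, 212.0], [155.0, 238.0], [121.0, 98.0], [310.0, 73.0]]
0.3 [0.4473 0.1868 0.0768] [[325.0, 248.0], [138.0, 274.0], [96.0, 160.0], [280.0, 135.0]]
0.4 [0.4471 0.1868 0.0688] [[320.0, 264.0], [133.0, 290.0], [91.0, 187.0], [273.0, 162.0]]
0.5 [0.4476 0.1868 0.0608] [[315.0, 283.0], [130.0, 309.0], [86.0, 217.0], [267.0, 192.0]]
0.6 [0.4489 0.1871 0.053 ] [[311.0, 303.0], [127.0, 329.0], [83.0, 248.0], [262.0, 223.0]]
```

Request:
arm_command(deltas=[0, 0.0015, 0, 0, 0, 0, 0, 0.003, 0, 0, 0, 0])

```text
time: 6.68
ee_pos: [0.4517, 0.1875, 0.0378]
eef_rot: [0.539, -0.458, 0.458, -0.539]
ft_force: [-3.6, -0.8, 8.9]
width: 0.0002
```

Run:
```python
from bench import r
import cv2,numpy as np
c=r.camera("scene"); im=cv2.convertScaleAbs(c["image"][180:250,390:460,::-1],alpha=3.0,beta=20); cv2.imwrite("pics/s4.png",cv2.resize(im,None,fx=8,fy=8,interpolation=cv2.INTER_CUBIC))
cv2.imwrite("pics/s4b.png",cv2.resize(c["image"][180:290,390:490,::-1],None,fx=6,fy=6,interpolation=cv2.INTER_CUBIC))
c=r.camera("top"); cv2.imwrite("pics/t4.png",cv2.resize(c["image"][170:340,100:260,::-1],None,fx=4,fy=4,interpolation=cv2.INTER_CUBIC))
```

```text
(no output)
```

View pics/s4.png

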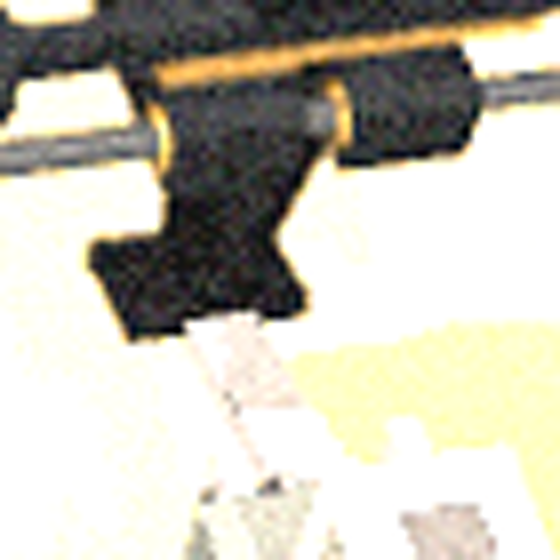

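View pics/s4b.png

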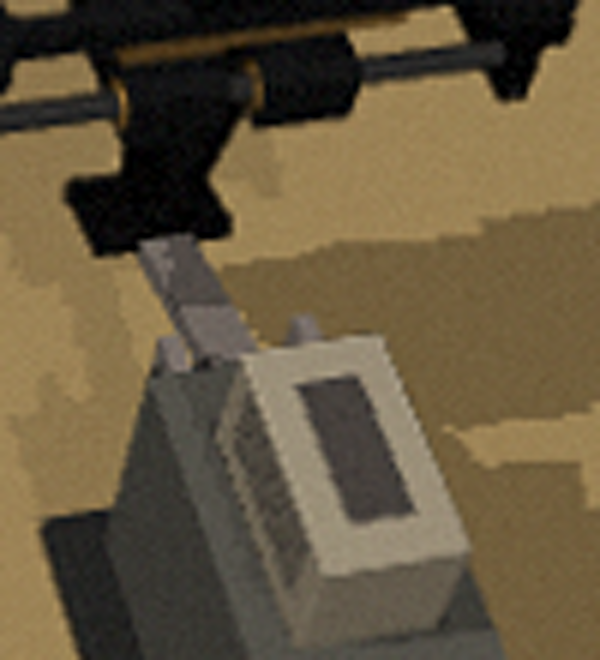

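View pics/t4.png

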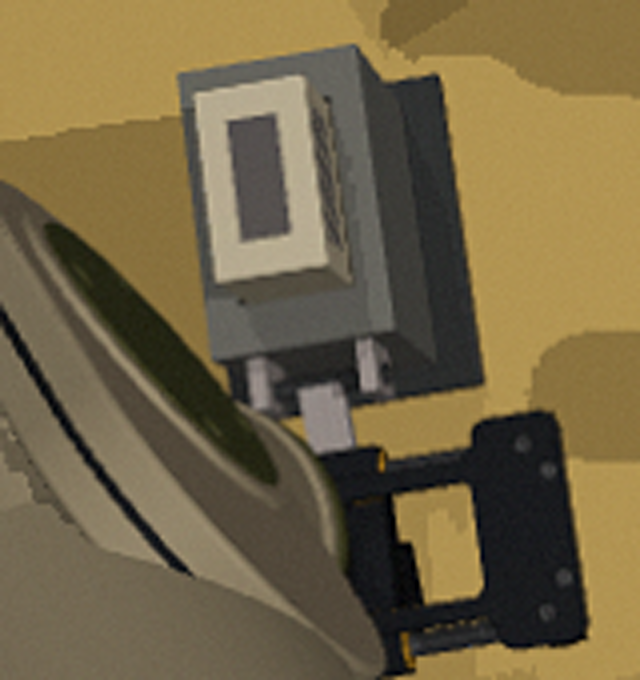

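Request:
arm_command(deltas=[0, 0.001, 0, 0, 0, 0, 0, 0.002, 0, 0, 0, 0])

```text
time: 7.02
ee_pos: [0.452, 0.1876, 0.0364]
eef_rot: [-0.539, 0.458, -0.458, 0.539]
ft_force: [-7.0, -3.3, 20.9]
width: 0.0002
```

Request:
arm_command(deltas=[0, 0.001, 0, 0, 0, 0, 0, 0.002, 0, 0, 0, 0])

```text
time: 7.28
ee_pos: [0.4522, 0.1877, 0.0357]
eef_rot: [0.539, -0.457, 0.459, -0.539]
ft_force: [-14.6, -7.0, 41.7]
width: 0.0008
```

```bash
python3 - <<'E' 2>/dev/null | tail -3
from m import *
t=cp((100,170),4,[(196,93),(305,76),(328,262),(216,282)]); s=cp((390,180),6,[(468,555),(322,578),(245,357),(383,337)])
X=np.array([tri(a,b)[0] for a,b in zip(t,s)]); print(np.round(X,4).tolist(),X.mean(0))
print(fit(lambda p:modmodel(p[:3],p[3]),t,s,[.59,.21,.16,.12]))
E
```

```text
[[0.6217, 0.235, 0.1258], [0.6276, 0.1966, 0.1256], [0.5604, 0.1861, 0.1271], [0.5538, 0.2247, 0.1263]] [0.59087941 0.2105852  0.12621487]
(array([0.59082706, 0.21052967, 0.15262764, 0.125974  ]), np.float64(1.402655042923243), array([[-0.5549443 ,  0.00065187],
       [-0.62465648,  0.1528726 ]]))
```

The hard stop is reached: force jumped from 9 to 42 N while z barely moved. I'll back off upward.

Request:
arm_command(deltas=[0, -0.01, 0, 0, 0, 0, 0, -0.03, 0, 0, 0, 0, 0, -0.06, 0, 0, 0, 0, 0, -0.1, 0, 0, 0, 0, 0, -0.14, 0, 0, 0, 0, 0, -0.16, 0, 0, 0, 0, 0, -0.16, 0, 0, 0, 0], hand=1)

```text
time: 8.15
ee_pos: [0.4527, 0.1877, 0.1954]
eef_rot: [-0.538, 0.457, -0.459, 0.54]
ft_force: [0.2, 0.3, -0.4]
width: 0.0623
```

Run:
```python
from bench import r
import cv2,numpy as np
from h import proj
s=r.read_state();print(s["ee_pos"],s["ft_force"],s["width"])
c=r.camera("scene"); im=c["image"][:,:,::-1].copy();print(proj("scene",[s["ee_pos"]]))
cv2.imwrite("pics/s5.png",cv2.resize(im[100:320,340:500],None,fx=2.7,fy=2.7,interpolation=cv2.INTER_CUBIC))
cv2.imwrite("pics/s5b.png",cv2.resize(im[180:290,390:490],None,fx=6,fy=6,interpolation=cv2.INTER_CUBIC))
c=r.camera("top"); cv2.imwrite("pics/t5.png",cv2.resize(c["image"][170:340,100:260,::-1],None,fx=4,fy=4,interpolation=cv2.INTER_CUBIC))
```

```text
[0.45267116 0.18773726 0.19543558] [ 0.20750904  0.25264939 -0.40563331] 0.062262019102295105
[[428.25826154 159.71845901]]
```

View pics/s5.png

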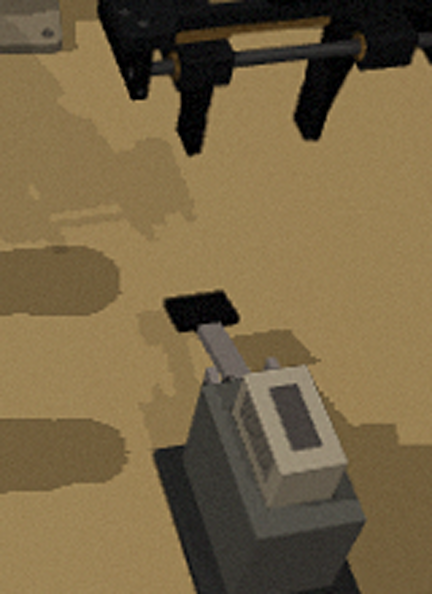

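View pics/s5b.png

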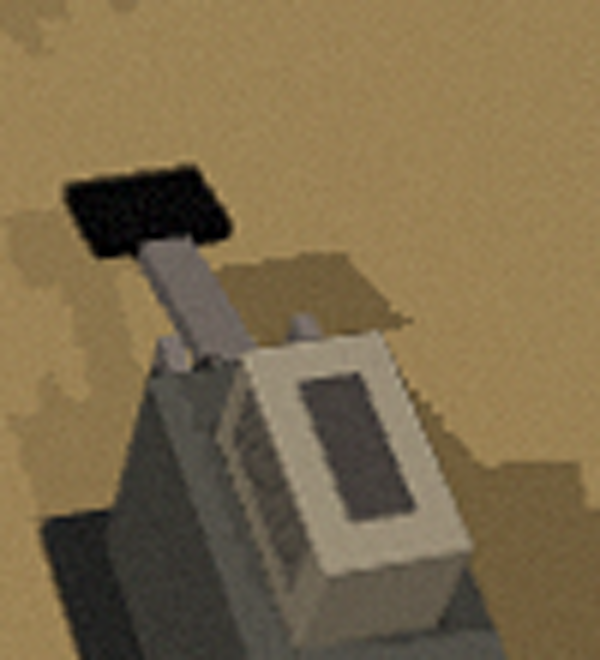

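View pics/t5.png

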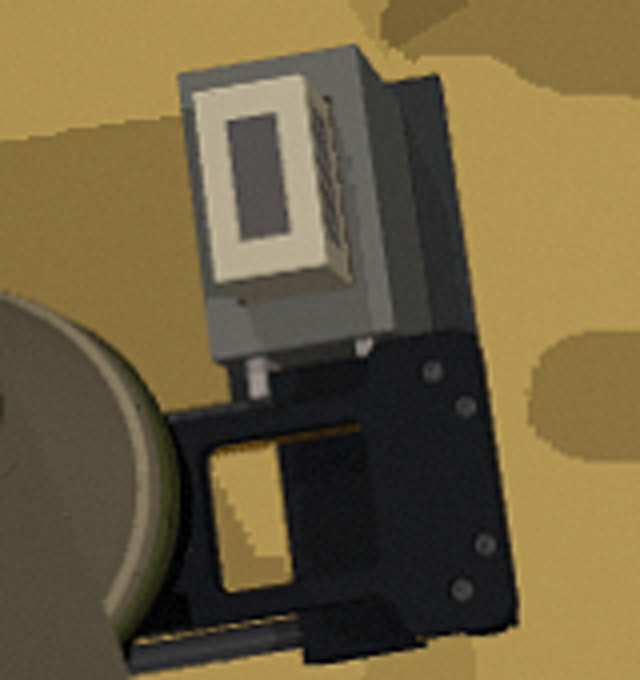

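Run:
```python
from h import *
from bench import r
s=r.read_state();p=np.array(s["ee_pos"]);Rm=R.from_quat(s["eef_rot"]).as_matrix();n=Rm[:,2];print(np.round(Rm,3),s["width"])
c=r.camera("scene"); im=cv2.convertScaleAbs(c["image"][110:170,380:480,::-1],alpha=2.5,beta=10)
cv2.imwrite("pics/s6.png",cv2.resize(im,None,fx=7,fy=7,interpolation=cv2.INTER_CUBIC))
for off in(-.0095,0,.0095):
  for px in((411,157),(454,152)):
    o,d=ray("scene",px); t=((p+n*off-o)@n)/(d@n); q=o+d*t; print(off,Rm.T@(q-p))
```

```text
[[ 0.161 -0.     0.987]
 [-0.987 -0.     0.161]
 [ 0.    -1.    -0.   ]] 0.07050531104331156
-0.0095 [ 0.02523597 -0.00219849 -0.0095    ]
-0.0095 [-0.04830243 -0.00188928 -0.0095    ]
0 [ 2.95405177e-02 -1.18908961e-02 -1.02642182e-16]
0 [-4.26110404e-02 -1.15875271e-02 -7.54702121e-17]
0.0095 [ 0.03384506 -0.02158331  0.0095    ]
0.0095 [-0.03691965 -0.02128577  0.0095    ]
```

View pics/s6.png

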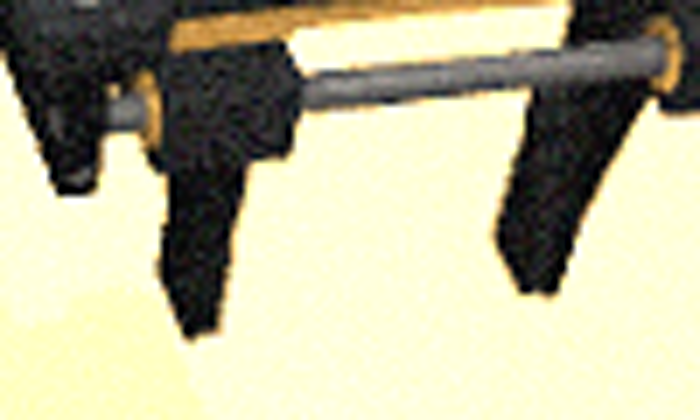

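Run:
```python
from h import *
print(delta([.5908,.2103,.12],Rtool([0,0,-1],-dy)))
```

```text
(array([-0.0005,  0.0727,  0.1414]), array([0.06, 0.01, 0.01]))
```

Request:
arm_command(deltas=[0, 0, 0.04, 0, 0, 0, 0, 0, 0.08, 0, 0, 0, 0, 0, 0.12, 0, 0, 0, -0.0005, 0, 0.1414, 0, 0, 0, -0.0005, 0.03, 0.1414, 0, 0, 0, -0.0005, 0.06, 0.1414, 0, 0, 0, -0.0005, 0.083, 0.1414, 0, 0, 0, -0.0005, 0.083, 0.1414, 0, 0, 0], hand=1)

```text
time: 9.3
ee_pos: [0.5896, 0.2099, 0.1078]
eef_rot: [0.54, -0.459, 0.457, -0.537]
ft_force: [-0.5, -0.5, 0.5]
width: 0.0871
```

Run:
```python
from h import *
from bench import r
print(delta([.5908,.2103,.082],Rtool([0,0,-1],-dy)),r.read_state()["joint_positions"])
for n in("scene","top"):
    c=r.camera(n); im=cv2.convertScaleAbs(c["image"][:,:,::-1],alpha=1.6,beta=10)
    im=im[180:320,370:510] if n=="scene" else im[140:300,100:260]
    cv2.imwrite(f"pics/{n}7.png",cv2.resize(im,None,fx=4,fy=4,interpolation=cv2.INTER_CUBIC))
```

```text
(array([-0.0002,  0.0257,  0.0014]), array([0.29, 0.03, 0.03])) [ 0.18203499  0.529205   -0.80297976  1.53592863  0.39138024  1.24931122
 -2.08783561]
```

View pics/scene7.png

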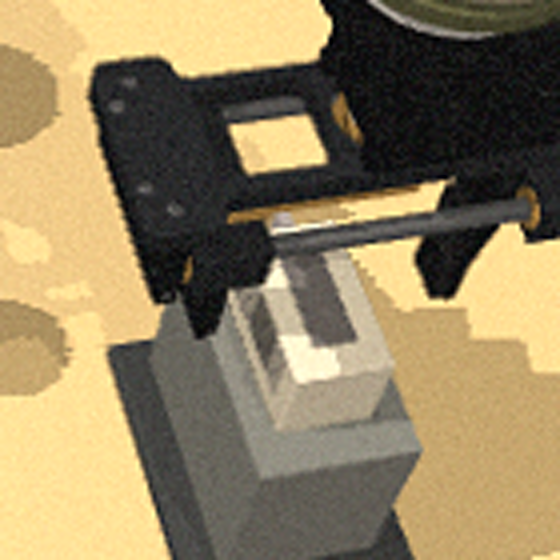

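View pics/top7.png

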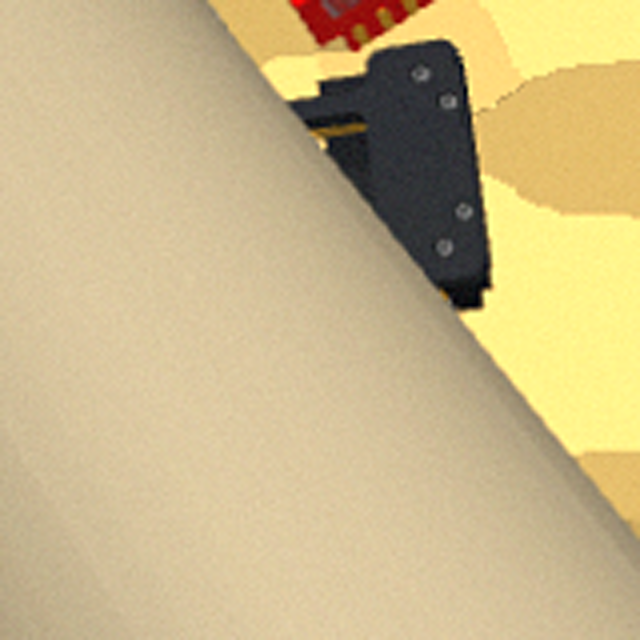

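Run:
```python
from h import *
s=state();p=np.array(s["ee_pos"]);Rm=R.from_quat(s["eef_rot"]).as_matrix();n=Rm[:,2]
for off in(-.005,0,.005,.0095):
  for px in((421.3,263.7),(479.5,254.2)):
    o,d=ray("scene",px); t=((p+n*off-o)@n)/(d@n); q=o+d*t; print(off,np.round(Rm.T@(q-p),4))
print(s["time"])
```

```text
-0.005 [ 0.0384  0.005  -0.005 ]
-0.005 [-0.0598  0.004  -0.005 ]
0 [ 0.0414 -0.0035 -0.    ]
0 [-0.0554 -0.0045  0.    ]
0.005 [ 0.0444 -0.0119  0.005 ]
0.005 [-0.051  -0.0129  0.005 ]
0.0095 [ 0.0471 -0.0195  0.0095]
0.0095 [-0.047  -0.0205  0.0095]
9.4
```

Finger tips measure about 20 mm behind the reported TCP. They straddle the head symmetrically, and this agrees with the lever contact height, so I'm setting the grasp height from that.

Request:
arm_command(deltas=[0, 0.01, 0.001, 0.3, 0, 0, 0, 0.02, 0.001, 0.3, 0, 0, 0, 0.027, 0.001, 0.3, 0, 0, 0, 0.027, 0.001, 0.3, 0, 0], hand=1)

```text
time: 9.9
ee_pos: [0.5919, 0.2105, 0.0828]
eef_rot: [-0.538, 0.457, -0.459, 0.54]
ft_force: [-0.9, -0.1, 0.6]
width: 0.0872
```

Run:
```python
from h import *
from bench import r
n="scene"
c=r.camera(n); im=cv2.convertScaleAbs(c["image"][:,:,::-1],alpha=1.8,beta=10)
im=im[190:310,380:500]
cv2.imwrite(f"pics/{n}8.png",cv2.resize(im,None,fx=5,fy=5,interpolation=cv2.INTER_CUBIC))
```

```text
(no output)
```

View pics/scene8.png

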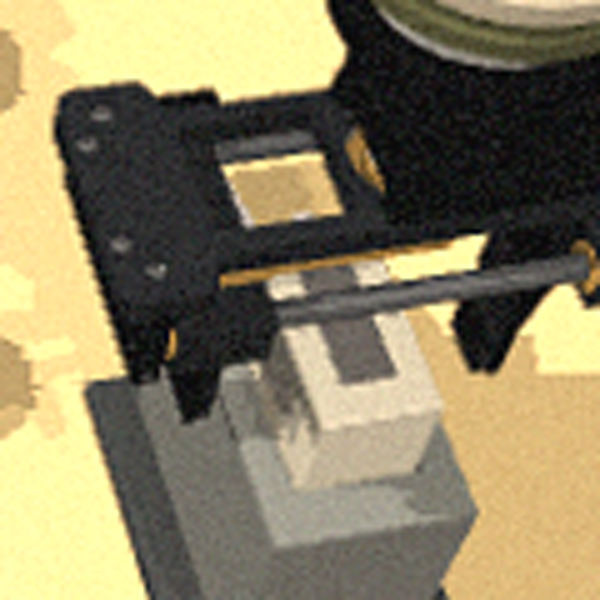

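Request:
arm_command(deltas=[0, 0.002, 0, 0, 0, 0, 0, 0.002, 0, 0, 0, 0, 0, 0.002, 0, 0, 0, 0, 0, 0.002, 0, 0, 0, 0, 0, 0.002, 0, 0, 0, 0, 0, 0.002, 0, 0, 0, 0], hand=0, grip_force=35)

```text
time: 10.7
ee_pos: [0.5923, 0.2107, 0.0816]
eef_rot: [-0.537, 0.457, -0.459, 0.54]
ft_force: [-0.3, 0.0, 0.6]
width: 0.0399
```

Request:
arm_command(deltas=[0, -0.008, 0, 0, 0, 0, 0, -0.02, 0, 0, 0, 0, 0, -0.04, 0, 0, 0, 0, 0, -0.065, 0, 0, 0, 0, 0, -0.09, 0, 0, 0, 0, 0, -0.12, 0, 0, 0, 0, 0, -0.15, 0, 0, 0, 0, 0, -0.16, 0, 0, 0, 0])

```text
time: 11.7
ee_pos: [0.592, 0.2113, 0.2446]
eef_rot: [-0.536, 0.456, -0.46, 0.541]
ft_force: [0.4, 0.5, -2.6]
width: 0.0394
```

Run:
```python
from h import *
from bench import r
s=r.read_state();print(s["ee_pos"],s["ft_force"],s["width"],np.round(s["joint_positions"],2))
for n in("scene","top"):
    c=r.camera(n); cv2.imwrite(f"pics/{n}9.png",c["image"][:,:,::-1])
M=SR.as_matrix(); Rt=Rtool(-M[:,2],M[:,1])
print("pre",delta([.63,-.19,.26],Rt))
```

```text
[0.5920335  0.21130103 0.24460161] [ 0.39583516  0.47428239 -2.56104581] 0.039350856286558024 [ 0.19  0.43 -0.84  1.36  0.32  1.48 -2.04]
pre (array([ 0.4019, -0.0175, -0.0267]), array([-30.06, -20.74,  -5.49]))
```

View pics/scene9.png

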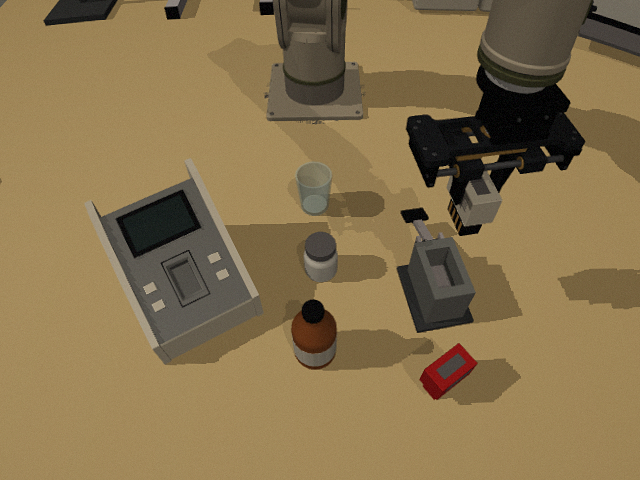

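```bash
cat >> h.py <<'E'
_M=SR.as_matrix(); RI=Rtool(-_M[:,2],_M[:,1])
E
python3 - <<'E'
from h import *
print(delta(S0+SR.apply([0,0,.165]),RI))
E
```

```text
(array([0.38  , 0.    , 0.0292]), array([-30.06, -20.74,  -5.49]))
```

Request:
arm_command(deltas=[0.04, -0.005, 0.003, -3, -2, -0.5, 0.085, -0.005, 0.007, -7, -5, -1.2, 0.13, -0.005, 0.01, -11, -7.5, -2, 0.18, -0.005, 0.014, -15, -10.3, -2.8, 0.23, -0.005, 0.018, -19, -13, -3.5, 0.28, -0.003, 0.022, -23, -16, -4.2, 0.33, 0, 0.026, -27, -18.6, -5, 0.38, 0, 0.029, -30, -20.7, -5.5])

```text
time: 12.8
ee_pos: [0.6736, -0.1374, 0.2316]
eef_rot: [0.741, -0.44, 0.255, -0.438]
ft_force: [-0.4, -0.6, -4.1]
width: 0.0396
```

Request:
arm_command(deltas=[0, 0, 0, 0, 0, 0, 0, 0, 0, 0, 0, 0])

```text
time: 13.05
ee_pos: [0.6732, -0.1341, 0.2335]
eef_rot: [0.741, -0.44, 0.255, -0.439]
ft_force: [0.4, 0.2, -1.9]
width: 0.0397
```

Run:
```python
from h import *
from bench import r
s=r.read_state();print(s["ee_pos"],s["ft_force"],s["width"],np.round(s["joint_positions"],2))
for n in("scene","top"):
    c=r.camera(n); cv2.imwrite(f"pics/{n}10.png",c["image"][:,:,::-1])
print(delta(S0+SR.apply([0,0,.165]),RI))
```

```text
[ 0.67319397 -0.13405313  0.23353712] [ 0.36554286  0.1589422  -1.94661387] 0.039687998723928065 [ 0.08  0.88 -0.2   0.67  0.39  2.06 -1.05]
(array([ 0.0267, -0.0052, -0.0087]), array([-1.15, -1.09, -1.2 ]))
```

View pics/scene10.png

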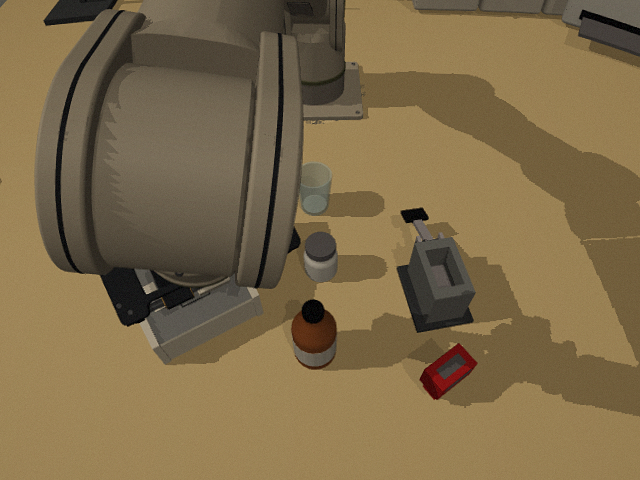

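View pics/top10.png

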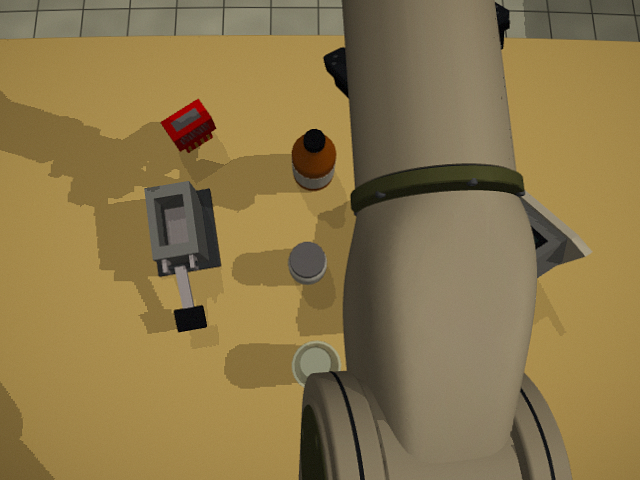

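```bash
cat > kin.py <<'E'
from h import *
import itertools
def fk(q,par,sg):
    d1,a2,d3,a4,d5,a6,d7=par
    z=lambda a:R.from_euler("z",a); y=lambda a:R.from_euler("y",a)
    A=z(sg[0]*q[0])*y(q[1]); p=np.array([0,0,d1])
    B=A*z(sg[1]*q[2]); p=p+B.apply([a2,0,d3])
    Cc=B*y(q[3]); D=Cc*z(sg[2]*q[4]); p=p+D.apply([a4,0,d5])
    E=D*y(q[5]); F=E*z(sg[3]*q[6]); p=p+E.apply([a6,0,d7])
    return p,F
E
cat > kf.py <<'E'
from kin import *
s=state()
D=[([1.1894,.3329,-.0647,1.461,.0216,1.3499,-.0885],[.2193,-.5848,.2015],[-.5809,.4032,-.4023,.5815]),
([.72,-.12,-.45,1.82,-.05,1.43,-1.13],[.4055,-.1384,.264],[-.539,.457,-.459,.539]),
([.34,.17,-.88,1.88,.14,1.16,-2.0],[.4477,.1844,.1279],[.54,-.459,.457,-.538]),
([.182,.5292,-.803,1.5359,.3914,1.2493,-2.0878],[.5896,.2099,.1078],[.54,-.459,.457,-.537]),
([.19,.43,-.84,1.36,.32,1.48,-2.04],[.5920,.2113,.2446],[-.536,.456,-.46,.541]),
(s["joint_positions"],s["ee_pos"],s["eef_rot"])]
best=None
for sg in itertools.product([1,-1],repeat=4):
    # orientation consistency: F^-1 * eef const
    Q=[(fk(q,np.zeros(7),sg)[1].inv()*R.from_quat(o)) for q,p,o in D]
    m=R.concatenate(Q).mean(); e=max((m.inv()*x).magnitude() for x in Q)
    if best is None or e<best[0]: best=(e,sg,m)
    if e<.2: print(e,sg)
e,sg,m=best
w=[3,1,1,3,1,3]
f=lambda par:np.concatenate([(fk(q,par,sg)[0]-p)*k for (q,p,o),k in zip(D,w)])
o=least_squares(f,[.3,0,.4,0,.4,0,.2]);print(sg,m.as_matrix().round(2),o.x,np.abs(o.fun).max())
np.savez("kin.npz",par=o.x,sg=sg,m=m.as_quat())
E
python3 kf.py
```

```text
0.0026142084424065166 (-1, -1, -1, -1)
(-1, -1, -1, -1) [[-1. -0.  0.]
 [ 0.  0.  1.]
 [-0.  1. -0.]] [0.36401744 0.00764983 0.53975518 0.06695631 0.49425994 0.03148412
 0.49785792] 0.11318725888793146
```

```bash
cat > kin.py <<'E'
from h import *
import itertools
def fk(q,par,sg):
    d1,a1,a2,d3,a4,d5,a6,d7,y1,y2=par
    z=lambda a:R.from_euler("z",a); y=lambda a:R.from_euler("y",a)
    Z=z(sg[0]*q[0]); p=np.array([0,0,d1])+Z.apply([a1,y1,0])
    A=Z*y(q[1]); 
    B=A*z(sg[1]*q[2]); p=p+B.apply([a2,y2,d3])
    Cc=B*y(q[3]); D=Cc*z(sg[2]*q[4]); p=p+Cc.apply([a4,0,d5])
    E=D*y(q[5]); F=E*z(sg[3]*q[6]); p=p+E.apply([a6,0,d7])
    return p,F
E
sed -i 's/np.zeros(7)/np.zeros(10)/; s/\[.3,0,.4,0,.4,0,.2\]/[.3,0,0,.4,0,.4,0,.2,0,0]/' kf.py
python3 kf.py
python3 - <<'E'
from h import *
print(np.array(state()["joint_positions"]))
E
```

```text
0.0026142084424065166 (-1, -1, -1, -1)
(-1, -1, -1, -1) [[-1. -0.  0.]
 [ 0.  0.  1.]
 [-0.  1. -0.]] [ 2.56702093e-01  2.05189645e-04 -7.86497198e-04  4.47505928e-01
 -1.00528577e-03  4.89665816e-01 -9.80143937e-04  3.70849820e-01
 -2.15946223e-02 -2.40224861e-02] 0.0016570433546139463
[ 0.07688647  0.87473955 -0.19905391  0.66886725  0.38868455  2.05771383
 -1.04672797]
```

```bash
cat > ik.py <<'E'
from kin import *
K=np.load("kin.npz");par,sg,m=K["par"],K["sg"],R.from_quat(K["m"])
lo=np.array([-2.6,-.5,-1.47,.16,-1.27,.06,-2.6]);hi=np.array([2.6,2.12,1.34,2.42,4.41,2.06,2.6])
def ik(p,Rt,q0,mg=.03):
    def f(q):
        a,F=fk(q,par,sg); return np.r_[(a-p)*10,(Rt.inv()*F*m).as_rotvec()*3,(q-q0)*1e-3]
    o=least_squares(f,np.clip(q0,lo+mg+1e-6,hi-mg-1e-6),bounds=(lo+mg,hi-mg)); a,F=fk(o.x,par,sg)
    return o.x,np.linalg.norm(a-p),(Rt.inv()*F*m).magnitude()
if __name__=="__main__":
    q0=np.array(state()["joint_positions"])
    for nm,RR in(("A",RI),("B",RI*R.from_euler("y",np.pi))):
      for h in(.165,.13,.1,.07,.04,0):
        res=[]
        for q3 in(-1.2,-.8,-.4,0,.4,.8,1.2):
          for q5 in(.3,-.8,2.5):
            for q7 in((-1,) if nm=="A" else (2.1,)):
                g=q0.copy();g[2]=q3;g[4]=q5;g[6]=q7
                q,e,er=ik(S0+SR.apply([0,0,h]),RR,g)
                if e<.002 and er<.02: res.append(np.round(q,2))
        u=np.unique(np.array(res),axis=0) if res else []
        print(nm,h,len(u)); 
        for x in u[::max(1,len(u)//5)]: print("   ",x)
E
python3 ik.py
```

```text
A 0.165 2
    [-0.18  0.96  0.65  0.63 -0.15  2.03 -0.75]
    [-0.18  0.96  0.66  0.63 -0.15  2.03 -0.75]
A 0.13 13
    [-0.34  1.07  1.15  0.79 -0.49  1.97 -0.57]
    [-0.22  0.92  0.66  0.78 -0.13  1.93 -0.75]
    [-0.14  0.89  0.45  0.77  0.    1.94 -0.81]
    [-0.05  0.86  0.21  0.76  0.16  1.95 -0.89]
    [ 0.05  0.86 -0.03  0.74  0.31  1.98 -0.96]
    [ 0.14  0.87 -0.27  0.73  0.47  2.01 -1.02]
    [ 0.18  0.88 -0.37  0.73  0.54  2.03 -1.05]
A 0.1 16
    [-0.38  1.05  1.13  0.9  -0.47  1.89 -0.56]
    [-0.23  0.89  0.64  0.88 -0.11  1.86 -0.75]
    [-0.05  0.83  0.21  0.86  0.17  1.88 -0.9 ]
    [ 0.09  0.83 -0.11  0.85  0.36  1.91 -0.99]
    [ 0.22  0.86 -0.4   0.83  0.54  1.96 -1.08]
    [ 0.33  0.91 -0.69  0.82  0.74  2.03 -1.15]
A 0.07 17
    [-0.41  1.04  1.12  0.99 -0.45  1.82 -0.55]
    [-0.24  0.87  0.62  0.97 -0.09  1.78 -0.76]
    [-0.04  0.81  0.2   0.96  0.17  1.81 -0.91]
    [ 0.12  0.81 -0.13  0.94  0.37  1.85 -1.01]
    [ 0.24  0.83 -0.38  0.93  0.52  1.89 -1.09]
    [ 0.39  0.91 -0.75  0.91  0.76  1.98 -1.18]
A 0.04 18
    [-0.43  1.04  1.1   1.07 -0.44  1.75 -0
[... 1431 characters left out ...]
1.85  2.13]
    [ 0.24  0.83 -0.39  0.93  0.52  1.89  2.05]
    [ 0.39  0.91 -0.75  0.91  0.76  1.98  1.96]
B 0.04 18
    [-0.41  1.01  1.04  1.07 -0.39  1.74  2.57]
    [-0.24  0.85  0.6   1.06 -0.07  1.72  2.38]
    [-0.03  0.79  0.19  1.04  0.18  1.74  2.22]
    [ 0.14  0.79 -0.15  1.02  0.38  1.79  2.11]
    [ 0.26  0.81 -0.37  1.01  0.51  1.83  2.05]
    [ 0.43  0.9  -0.75  1.    0.75  1.92  1.94]
B 0 18
    [-0.43  1.    1.01  1.17 -0.37  1.66  2.57]
    [-0.24  0.84  0.59  1.15 -0.06  1.63  2.37]
    [-0.02  0.78  0.18  1.14  0.19  1.66  2.21]
    [ 0.17  0.78 -0.16  1.12  0.38  1.7   2.1 ]
    [ 0.29  0.8  -0.38  1.11  0.51  1.75  2.03]
    [ 0.47  0.89 -0.75  1.09  0.75  1.85  1.91]
```

Pose at height 165 mm ran joint 6 to its limit. A kinematic fit (residual under 1 mm) shows the insertion line is reachable below about 130 mm, so I'll move to 110 mm above the socket.

Run:
```python
from h import *
print(delta(S0+SR.apply([0,0,.11]),RI))
```

```text
(array([ 0.0278,  0.0497, -0.0098]), array([-1.15, -1.09, -1.2 ]))
```

Request:
arm_command(deltas=[0.005, 0.015, -0.002, 0, 0, 0, 0.012, 0.03, -0.004, 0, 0, 0, 0.02, 0.045, -0.007, -0.6, -0.5, -0.6, 0.0278, 0.05, -0.0098, -1.15, -1.1, -1.2, 0.0278, 0.05, -0.0098, -1.15, -1.1, -1.2, 0.0278, 0.05, -0.0098, -1.15, -1.1, -1.2])

```text
time: 13.9
ee_pos: [0.6582, -0.1746, 0.1958]
eef_rot: [0.752, -0.43, 0.249, -0.433]
ft_force: [-0.3, 0.4, -2.1]
width: 0.0398
```

Run:
```python
from h import *
from bench import r
s=r.read_state();print(s["ee_pos"],s["ft_force"],s["width"],np.round(s["joint_positions"],2))
for n in("scene","top"):
    c=r.camera(n); cv2.imwrite(f"pics/{n}11.png",c["image"][:,:,::-1])
p=np.array(s["ee_pos"]);print("in socket",SR.inv().apply(p-S0), (RI.inv()*R.from_quat(s["eef_rot"])).as_rotvec(degrees=True))
print(delta(S0+SR.apply([0,0,.11]),RI))
```

```text
[ 0.65817738 -0.17458738  0.19575303] [-0.32722239  0.36100077 -2.12477641] 0.03977931385954554 [ 0.12  0.84 -0.19  0.81  0.41  1.95 -1.01]
in socket [0.00075138 0.00113819 0.11013227] [-0.02385046  0.14241715 -0.05073602]
(array([-0.0013, -0.    ,  0.0008]), array([ 0.05, -0.15,  0.06]))
```

View pics/scene11.png

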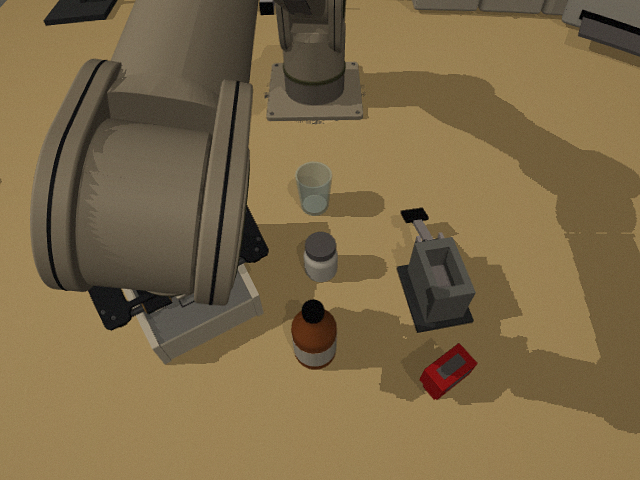

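Request:
arm_command(deltas=[-0.0013, 0.01, 0.0022, 0, -0.15, 0, -0.0013, 0.025, 0.0022, 0, -0.15, 0, -0.0013, 0.04, 0.0022, 0, -0.15, 0, -0.0013, 0.055, 0.0022, 0, -0.15, 0, -0.0013, 0.065, 0.0022, 0, -0.15, 0, -0.0013, 0.065, 0.0022, 0, -0.15, 0])

```text
time: 14.75
ee_pos: [0.6301, -0.1901, 0.1373]
eef_rot: [0.752, -0.43, 0.248, -0.433]
ft_force: [-0.4, 0.8, -1.8]
width: 0.0398
```

```bash
cat > st.py <<'E'
from h import *
s=state()
p=np.array(s["ee_pos"]);print("t",s["time"],"in socket",np.round(SR.inv().apply(p-S0)*1e3,2), "rot",np.round((RI.inv()*R.from_quat(s["eef_rot"])).as_rotvec(degrees=True),2),"F sock",np.round(SR.inv().apply(s["ft_force"]),1),"w",s["width"],"q",np.round(s["joint_positions"],2))
E
python3 st.py
```

```text
t 14.75 in socket [-0.7   0.27 43.42] rot [-0.17  0.02 -0.01] F sock [-1.  -0.9 -1.6] w 0.039751219129222574 q [ 0.17  0.8  -0.2   1.01  0.41  1.81 -1.04]
```

Request:
arm_command(deltas=[-0.0003, 0.004, 0.0007, 0.17, 0, 0, -0.0003, 0.007, 0.0007, 0.17, 0, 0, -0.0003, 0.01, 0.0007, 0.17, 0, 0, -0.0003, 0.013, 0.0007, 0.17, 0, 0])

```text
time: 15.25
ee_pos: [0.6254, -0.1926, 0.1262]
eef_rot: [0.752, -0.43, 0.249, -0.434]
ft_force: [-0.4, -0.7, -1.9]
width: 0.0397
```

```bash
python3 st.py
```

```text
t 15.25 in socket [-1.66  0.09 31.2 ] rot [ 0.07  0.02 -0.05] F sock [-0.4  0.4 -2. ] w 0.0397123578258758 q [ 0.17  0.79 -0.2   1.04  0.41  1.78 -1.05]
```

Request:
arm_command(deltas=[0, 0.002, 0, 0, 0, 0, 0, 0.004, 0, 0, 0, 0])

```text
time: 15.5
ee_pos: [0.6237, -0.1937, 0.1228]
eef_rot: [0.752, -0.43, 0.249, -0.434]
ft_force: [-0.1, 0.3, -1.9]
width: 0.0398
```

Request:
arm_command(deltas=[0, 0.002, 0, 0, 0, 0, 0, 0.004, 0, 0, 0, 0])

```text
time: 15.75
ee_pos: [0.622, -0.1947, 0.1193]
eef_rot: [0.752, -0.43, 0.249, -0.434]
ft_force: [-0.6, -0.3, -2.2]
width: 0.0399
```

```bash
python3 st.py
```

```text
t 15.75 in socket [-1.63  0.13 23.2 ] rot [ 0.07  0.03 -0.05] F sock [-0.5 -0.1 -2.3] w 0.03990589091419387 q [ 0.18  0.79 -0.2   1.06  0.41  1.76 -1.05]
```

The foot should be about 10 mm into the hole with no contact force, so I'll continue down.

Request:
arm_command(deltas=[0, 0.002, 0, 0, 0, 0, 0, 0.004, 0, 0, 0, 0, 0, 0.006, 0, 0, 0, 0])

```text
time: 16.12
ee_pos: [0.6194, -0.1962, 0.1141]
eef_rot: [0.752, -0.43, 0.249, -0.434]
ft_force: [-0.7, 0.3, -3.7]
width: 0.0397
```

Request:
arm_command(deltas=[0, 0.002, 0, 0, 0, 0, 0, 0.004, 0, 0, 0, 0, 0, 0.006, 0, 0, 0, 0])

```text
time: 16.5
ee_pos: [0.6168, -0.1978, 0.1088]
eef_rot: [0.752, -0.43, 0.249, -0.434]
ft_force: [-0.1, -0.7, -2.5]
width: 0.0397
```

```bash
python3 st.py
```

```text
t 16.5 in socket [-1.64  0.13 11.14] rot [ 0.07  0.03 -0.05] F sock [-0.9  0.5 -2.4] w 0.03966397428101453 q [ 0.19  0.79 -0.2   1.09  0.41  1.74 -1.06]
```

Request:
arm_command(deltas=[0, 0.002, 0, 0, 0, 0, 0, 0.004, 0, 0, 0, 0, 0, 0.006, 0, 0, 0, 0])

```text
time: 16.88
ee_pos: [0.6142, -0.1993, 0.1036]
eef_rot: [0.752, -0.43, 0.249, -0.434]
ft_force: [-0.4, 0.3, -3.0]
width: 0.0399
```

Request:
arm_command(deltas=[0, 0.0015, 0, 0, 0, 0, 0, 0.003, 0, 0, 0, 0])

```text
time: 17.12
ee_pos: [0.613, -0.2, 0.1011]
eef_rot: [0.752, -0.43, 0.249, -0.434]
ft_force: [-0.2, 0.3, -2.2]
width: 0.0401
```

```bash
python3 st.py
```

```text
t 17.125 in socket [-1.64  0.15  2.23] rot [ 0.07  0.03 -0.05] F sock [-1.1 -0.3 -1.9] w 0.040133129894641975 q [ 0.19  0.78 -0.2   1.11  0.41  1.72 -1.06]
```

Request:
arm_command(deltas=[0, 0.001, 0, 0, 0, 0, 0, 0.002, 0, 0, 0, 0])

```text
time: 17.38
ee_pos: [0.6121, -0.2005, 0.0994]
eef_rot: [0.752, -0.43, 0.249, -0.434]
ft_force: [1.1, -0.2, -2.3]
width: 0.0396
```

Request:
arm_command(deltas=[0, 0.001, 0, 0, 0, 0, 0, 0.002, 0, 0, 0, 0])

```text
time: 17.62
ee_pos: [0.6114, -0.201, 0.098]
eef_rot: [0.752, -0.429, 0.249, -0.434]
ft_force: [0.1, -0.3, 2.9]
width: 0.0398
```

```bash
python3 st.py
```

```text
t 17.625 in socket [-1.62  0.16 -1.4 ] rot [ 0.08  0.03 -0.06] F sock [1.5 0.3 2.5] w 0.0398301007300433 q [ 0.19  0.78 -0.2   1.12  0.41  1.71 -1.06]
```

Contact comes at h = -1.4 mm, exactly the predicted home height. I'll press a little more to seat it.

Request:
arm_command(deltas=[0, 0.001, 0, 0, 0, 0, 0, 0.001, 0, 0, 0, 0])

```text
time: 17.88
ee_pos: [0.6114, -0.201, 0.098]
eef_rot: [0.751, -0.429, 0.249, -0.435]
ft_force: [1.0, 2.3, 4.8]
width: 0.0398
```

```bash
python3 st.py
```

```text
t 17.875 in socket [-1.64  0.18 -1.41] rot [ 0.15  0.04 -0.09] F sock [ 0.7 -1.5  5.2] w 0.039768486173871805 q [ 0.19  0.78 -0.2   1.12  0.41  1.71 -1.06]
```

Request:
arm_command(deltas=[0, 0.001, 0, 0, 0, 0, 0, 0.002, 0, 0, 0, 0, 0, 0.002, 0, 0, 0, 0])

```text
time: 18.25
ee_pos: [0.6114, -0.201, 0.0979]
eef_rot: [0.751, -0.429, 0.25, -0.435]
ft_force: [2.6, 5.3, 14.4]
width: 0.0397
```

```bash
python3 st.py
```

```text
t 18.25 in socket [-1.69  0.19 -1.45] rot [ 0.27  0.05 -0.16] F sock [ 2.9 -3.3 14.9] w 0.03973861838434471 q [ 0.19  0.78 -0.2   1.12  0.41  1.71 -1.06]
```

Seated firmly: the reading doesn't move under 15 N. I'll ease off, open, then retract along the socket axis.

Request:
arm_command(deltas=[0, -0.002, 0, 0, 0, 0, 0, -0.003, 0, 0, 0, 0])

```text
time: 18.5
ee_pos: [0.6114, -0.2009, 0.098]
eef_rot: [0.752, -0.429, 0.249, -0.434]
ft_force: [0.0, -0.0, 1.2]
width: 0.0399
```

Request:
arm_command(deltas=[0, 0, 0, 0, 0, 0, 0, 0, 0, 0, 0, 0, 0, 0, 0, 0, 0, 0, 0, 0, 0, 0, 0, 0, 0, 0, 0, 0, 0, 0], hand=0.8)

```text
time: 19.12
ee_pos: [0.6112, -0.2011, 0.0977]
eef_rot: [0.752, -0.43, 0.249, -0.434]
ft_force: [-1.1, 0.6, 0.9]
width: 0.0688
```

```bash
python3 st.py
```

```text
t 19.125 in socket [-1.62  0.17 -1.76] rot [ 0.06  0.03 -0.05] F sock [ 1.  -1.1  0.4] w 0.06882341985539286 q [ 0.19  0.78 -0.2   1.12  0.41  1.71 -1.06]
```

Request:
arm_command(deltas=[0, -0.01, 0, 0, 0, 0, 0, -0.03, 0, 0, 0, 0, 0, -0.05, 0, 0, 0, 0, 0, -0.07, 0, 0, 0, 0, 0, -0.095, 0, 0, 0, 0, 0, -0.11, 0, 0, 0, 0, 0, -0.11, 0, 0, 0, 0])

```text
time: 20.0
ee_pos: [0.6594, -0.1724, 0.1941]
eef_rot: [0.751, -0.429, 0.249, -0.435]
ft_force: [0.7, -0.1, -0.9]
width: 0.0694
```

```bash
python3 st.py
python3 - <<'E'
from h import *
print(delta([.58,.2,.29],Rtool([0,0,-1],-dy)))
E
```

```text
t 20.0 in socket [-1.9500e+00 -7.0000e-02  1.0983e+02] rot [ 0.19  0.02 -0.12] F sock [-1.   0.4 -0.5] w 0.0693571053401141 q [ 0.12  0.84 -0.19  0.81  0.41  1.95 -1.01]
(array([-0.361 , -0.1437,  0.0567]), array([29.44, 20.75,  5.63]))
```

Request:
arm_command(deltas=[-0.02, -0.015, 0.005, 5, 3.5, 1, -0.05, -0.035, 0.012, 10, 7, 2, -0.095, -0.055, 0.018, 15, 10.5, 2.8, -0.145, -0.075, 0.026, 20, 14, 3.8, -0.2, -0.095, 0.034, 25, 17.5, 4.8, -0.255, -0.115, 0.042, 29, 20.5, 5.6, -0.31, -0.13, 0.05, 29.4, 20.7, 5.6, -0.361, -0.144, 0.057, 29.4, 20.7, 5.6])

```text
time: 21.0
ee_pos: [0.5786, 0.2009, 0.2895]
eef_rot: [0.54, -0.458, 0.458, -0.538]
ft_force: [0.8, 0.5, -0.5]
width: 0.0698
```

```bash
python3 st.py
python3 - <<'E'
from h import *
from bench import r
for n in("scene","top"):
    c=r.camera(n); cv2.imwrite(f"pics/{n}12.png",c["image"][:,:,::-1])
E
```

```text
t 21.0 in socket [ -57.89 -362.79  252.22] rot [29.5  20.74  5.54] F sock [-1.1  0.   0. ] w 0.06979107687109685 q [-0.1   0.31 -0.4   1.33  0.12  1.53 -1.9 ]
```

View pics/scene12.png

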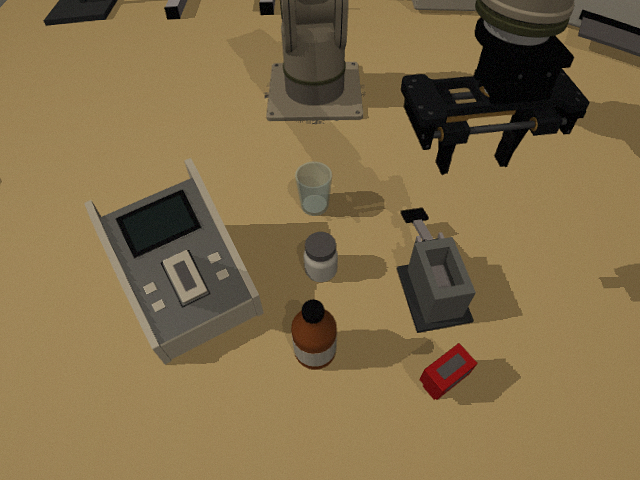

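View pics/top12.png

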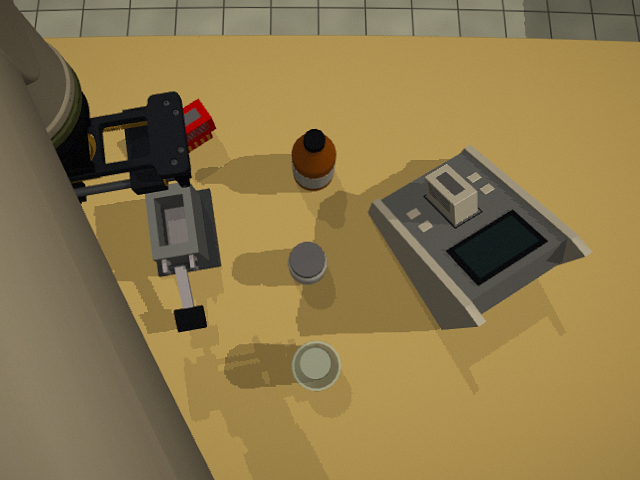

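The module sits in the socket, at (455,193) in top and (185,278) in scene, and the bystanders haven't moved. I'll check the head height by projecting the expected "home" outline onto both pictures.

```bash
python3 - <<'E'
from h import *
L=[(a,b,h) for h in(0,.045) for a,b in((-.035,-.02),(-.035,.02),(.035,.02),(.035,-.02))]
P=S0+SR.apply(L)
o=[]
for n,(x,y) in(("top",(405,150)),("scene",(140,235))):
    im=cv2.imread(f"pics/{n}12.png")[y:y+95,x:x+95]; k=4
    im=cv2.resize(cv2.convertScaleAbs(im,alpha=1.3),None,fx=k,fy=k,interpolation=cv2.INTER_CUBIC);raw=im.copy()
    q=((proj(n,P)-[x,y]+.5)*k-.5)
    q=np.round(q).astype(int)
    for i in(0,4): cv2.polylines(im,[q[i:i+4].reshape(-1,1,2)],True,(0,0,255) if i else (0,200,0),1)
    o.append(np.hstack([raw,im]))
cv2.imwrite("pics/chk.png",np.vstack(o)[:, :])
print(np.vstack(o).shape)
E
python3 -c "
import cv2;i=cv2.imread('pics/chk.png');cv2.imwrite('pics/chk2.png',cv2.resize(i,(600,600)))"
```

```text
(760, 760, 3)
```

View pics/chk2.png

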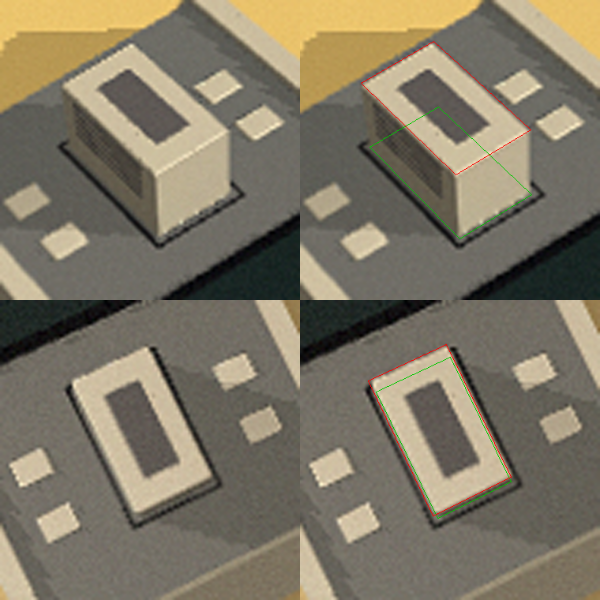

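The projected home outline matches the head in both pictures, so it is flat and fully home. The robot is clear of everything and at rest, so I'm handing in.

```bash
python3 -c "
from bench import r
s=r.read_state();print(s['time'],s['ft_force'],s['joint_vel']);print(r.close_job())"
```

```text
21.1 [-0.03349435  0.62376823 -0.37790569] [ 0.05804649  0.01196851  0.07537157  0.00750682  0.02553174 -0.00744398
  0.06831714]
the job is handed in; nothing more can be done
None
```

I pressed the ejector lever down to its hard stop, took the module out of the dock, plugged it into the meter's socket and let go. I handed the job in at about 21 s; no verdict was reported.

**Final checks:**
- **Module seated:** it stopped at the predicted home height and stayed put under about 15 N. The outline of a fully home head matches both final pictures, so it sits flat on the deck.
- **Surroundings:** the bottle, beaker and jar look unmoved in the pictures. The gripper was open and clear of everything, and the wrist force read near zero.

**Things that disagreed or came close:**
- **Finger tips:** they measured about 20 mm behind the reported TCP, in both the lever contact and the pictures. I set the grasp height from that.
- **Lever force:** the wrist force reached about 45 N (42 N of it vertical) at the lever stop. The closed finger tips were doing the pressing, not the gripper body.
- **Joint 6:** it touched its 2.06 limit once while approaching the meter (read 2.058), so I went in from lower down.
- **Arm motion:** the arm was still drifting at under 0.08 rad/s when I handed in.

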